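# Lift the griddle loaf onto the cooling rack

### The arm

A 7-joint arm with a two-finger parallel gripper is mounted at the origin on the work surface. World frame = base frame: x ahead of the robot, y to its left, z up, the work surface at z = 0. Lengths are in m, angles in rad, forces in N, time in s.
With the tool pointing down it reaches from about 0.425 to 0.875 m from the base axis. Payload 4.7 kg.
Tool frame: the origin (TCP) lies midway between the tips of the shut fingers; the grasp point (between the pads) lies 19 mm behind it; z points along the fingers, y is the direction in which the jaws open and shut (so a half turn about z gives the same grasp; the last joint's range is limited). The gripper opens to 87 mm and grips with 3 to 60 N. Pads are 19 mm wide; open, the fingers measure 117 mm over their backs; the gripper's body (75 mm by 190 mm) begins 51 mm behind the grasp point.
Start: joints at [1.331, 0.321, -0.07, 1.45, 0.023, 1.371, -0.057], TCP at [0.163, -0.629, 0.223] pointing down, gripper open.
Joint ranges: [-2.86, 2.86], [-0.3, 2.09], [-1.38, 1.24], [0.06, 2.45], [-1.56, 4.7], [0.09, 2.05], [-2.69, 2.69]. Speed limits (rad/s): [2.57, 2.57, 3.14, 3.14, 3.14, 3.14, 3.14].

### API

Orientations are given as a rotation vector (axis times angle).
In Python, from bench import * gives the robot as it stands. The module is installed in compiled form; this text tells all that it offers.
- The arm moves only by the tool play_rows, never from a script. Its argument "series" is one flat list of numbers, 7 for each row, row after row: the opening in per cent of the stroke, from 0 (shut) to 100 (fully open), then the shift along the tool's x, y, z in m, then the turn, a rotation vector about the tool's x, y, z in degrees. In form: [fingers, tx, ty, tz, rx, ry, rz, fingers, tx, ty, tz, rx, ry, rz, ...]. A call has 1 to 10 rows; each row is the pose to reach, as a shift and turn from the pose commanded when the call began, along the tool's axes at that moment; what a row does not reach only later rows make up. A row lasts 1/12 s, in which the tool goes at most 41.7 mm and 7.16 degrees, less where a joint would pass 70% of its speed; a pose out of reach is approached as far as the arm can. A call with a gripper value outside its range is refused whole. The fingers move at their own pace and stop on an object; "force" is the grip in N (left out, the last holds). Time passes only in rows, so rows that repeat a pose let the fingers close. It gives the time, the measured TCP pose, the force and the opening at its end, in the units of the state.
- get_state(): the state, without advancing time (a new reading comes with each control period).
- get_image(name): name is "scene" or "top" or "wrist"; returns a dict with "frame" (400x640x3 uint8, red, green, blue), "fx", "fy", "cx", "cy" (pixels), "R" (3x3) and "t" (3): a world point X has camera coordinates R X + t. Camera axes: x right, y down, z forward; pixel columns grow to the right and rows downward; lengths in m; the calibration is good to about 2 mm. A picture is of the moment at which its call begins. There is no depth.
- close_job(): hands the job in, once; it reports no verdict.
The state is a dict: "time": time; "joint_positions": joint angles; "qd": joint speeds; "joint_torque": joint torques, N m; "position": TCP position; "tool_rot": TCP orientation; "ft_force": force on the tool from outside, world axes, zero at the start; "torque": the same for the moment, N m; "grip_width": opening from 0.0 (shut) to 1.0 (fully open).
Only numpy, scipy, OpenCV 4.12 (cv2) and the standard library are available. Lean on these libraries where they do the work, as an engineer would, in place of code of your own. Each camera call takes 0.05 s, during which the arm holds its last target.

### The job

Take the turner from the dish drainer, where it stands on its edge, lay it down flat on the worktop with its handle upwards, let go, and take it again by the handle so that its blade lies level. Slide the blade under the hot loaf on the griddle, lift the loaf clear on the turner alone, never with the fingers, and set it gently, same side up, wholly on the wire cooling rack. Then lay the turner flat on the bare worktop and leave everything else where it stands.

Things in the scene. Friction and masses are not known exactly. Their poses are not given: they have to be found in the camera images.
- turner_handle (a point): (mm) Centre of the black handle of the steel turner (spatula, 252 long, 0.16 kg): a flat-sided bar 110 long (x), 22 wide (y), 18 thick (z). Axes: x from handle to blade tip, y across the blade, z out of the blade's upper face. At the start the turner stands on edge in the drainer: y nearly down, z about away from the robot, the handle level, sticking out of the drainer's end 64 above the worktop.
- turner_blade (a point): (mm) Centre of the turner's flat blade (115 long in x, 104 wide in y, 2.2 thick), 1.1 above its underside; same axes as turner_handle, which lies at x -139.5, z +38.9 from here. A cranked neck 18 wide runs from the blade's rear edge up to the handle's front end. It balances 33 behind this point, over the blade: laid blade-down it stays flat with the handle in the air, its centre 40 up.
- turner_tip (a point): (mm) Middle of the blade's straight front edge, at its underside: x +197, z -40 from turner_handle, same axes. The last 12 of the blade are ground down to 1.4 thick.
- loaf_center (a point): (mm) Centre (half-way up) of a firm round flat loaf, brown, 130 across, 15 thick, about 0.11 kg; z points out of its upper face. All edges are bevelled (lower bevel 7 wide, 6 high). It starts flat on the griddle's plate. It slides easily on the plate and on the blade (friction about 0.3), poorly on the rack (about 0.8).
- griddle_plate (a point): (mm) Centre of the top of the griddle's dark flat plate, 80 above the worktop; plate 232 deep (x), 292 wide (y). x points from the open front (robot side) to the back. An upright guard 32 high closes the back at x +117; guards 29 high close the sides at y +-147. Below the plate a knob stands out of the front to x -160. The griddle is a fixed steel box 300 wide, 260 deep.
- rack_top (a point): (mm) Centre of the top of a fixed wire cooling rack, 230 deep (x), 210 wide (y), 30 above the worktop, flat, open on all sides. Rack and griddle stand side by side, either one on the left. The worktop on the robot's side of both is bare, a strip 110 deep (350 to 460 ahead of the robot's base) from the drainer to 180 left of the robot's axis.
- drainer: (mm) Fixed dish drainer on the robot's right; origin: centre of its underside. Grey tray 130 (x) by 200 (y). At x -30 two pairs of upright wires, 72 high with a 10 gap, hold the turner's blade upright, its lower edge 12 above the worktop; two plates stand on the far side, to 155 high.
- mug_mid (a point): A loose bystander: white mug, 80 across, 92 tall (mm). This point is its centre.
- oil_bottle_mid (a point): A loose bystander: green glass bottle with a paper label, 64 across, 210 tall (mm). This point is its centre.
- tin_mid (a point): A loose bystander: food tin with a paper label, 74 across, 110 tall (mm). This point is its centre.
- spice_jar_mid (a point): A loose bystander: small glass jar with a black cap, 44 across, 90 tall (mm). This point is its centre.
- ramekin_mid (a point): A loose bystander: small white bowl, 72 across, 40 tall (mm). This point is its centre.
- apple_mid (a point): A loose bystander: red apple, 74 across, 66 tall (mm). This point is its centre.
- preserve_jar_mid (a point): A loose bystander: amber glass jar with a steel lid, 76 across, 120 tall (mm). This point is its centre.

How it is judged:
By the outcome, as a careful person would: the job done as asked, in the order asked, and still so for the second after the job is handed in, with the robot touching nothing.
It also fails if it takes over 72 s, if anything falls off the work surface, if the arm or the gripper's body presses on something with over 40 N, if the wrist force passes 120 N, or if a joint passes its speed limit or range.

## Working session

There is one attempt and no reset: what is moved stays moved. The work goes in short steps, Python scripts to look and compute and a tool call to move; the robot and the scene stay as the last step left them, time stands still between calls to the robot, and variables do not carry over. Pictures are saved under pics/ and viewed, and the job is handed in when it is done.

Besides the shell and the picture viewer there is one more tool, called after "Request:" by a JSON object that holds its "name" and its "arguments". play_rows: Moves the arm, as the interface text tells. Its arguments: {"type":"object","properties":{"series":{"type":"array"},"force":{"type":"number"}},"required":["series"]}

```bash
ls; mkdir -p pics
python3 - <<'E'
from bench import *
import cv2,numpy as np
for n in ["scene","top","wrist"]:
    d=get_image(n); cv2.imwrite(f"pics/a_{n}.png",d["frame"][:,:,::-1]); print(n,d["fx"],d["fy"],d["cx"],d["cy"],np.round(d["R"],3).tolist(),np.round(d["t"],3).tolist())
print(get_state())
E
```

```text
pics
scene 506.62387475797595 506.62387475797595 320.03901657498386 194.55803000647265 [[-0.891, 0.454, 0.019], [0.305, 0.628, -0.716], [-0.337, -0.632, -0.698]] [0.441, -0.083, 2.037]
top 411.0791877700948 411.0791877700948 322.51900004947754 196.4422747427648 [[-0.024, -1.0, 0.0], [-0.987, 0.024, -0.16], [0.16, -0.004, -0.987]] [-0.037, 0.509, 1.494]
wrist 297.31046495855924 297.31046495855924 321.336058127174 197.45896505135332 [[0.25, -0.968, -0.002], [-0.924, -0.24, 0.297], [-0.288, -0.072, -0.955]] [-0.649, -0.036, 0.392]
{'time': 0.15, 'joint_positions': array([ 1.33108313,  0.32166604, -0.07008428,  1.45137628,  0.02257801,
        1.37080869, -0.05687435]), 'qd': array([ 0.00068939,  0.00023789, -0.0012816 , -0.00226619, -0.00023045,
        0.00247024,  0.00256806]), 'joint_torque': array([-3.96019932e-04, -4.91795647e+01, -4.04856037e-01, -3.12877035e+01,
       -6.39774394e-02,  4.04896075e-02,  1.45580752e-04]), 'position': array([ 0.16307135, -0.62878385,  0.22171339]), 'tool_rot': array([-3.11488066e+00, -3.97505691e-01,  3.92498175e-04]), 'ft_force': array([ 0.4343724 ,  0.75686537, -1.19857863]), 'torque': array([-0.0377678 ,  0.01852422,  0.00686342]), 'grip_width': 0.99761255209401}
```

View pics/a_scene.png

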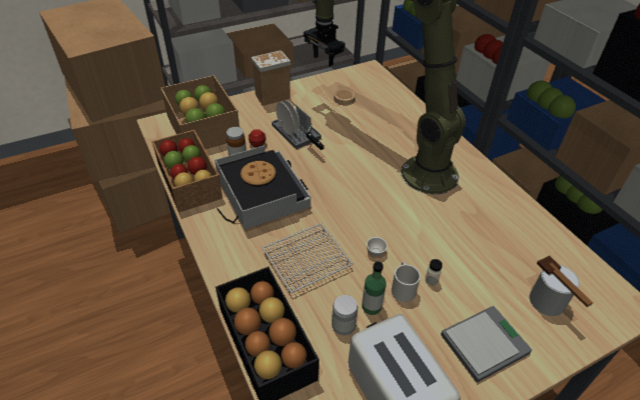

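View pics/a_top.png

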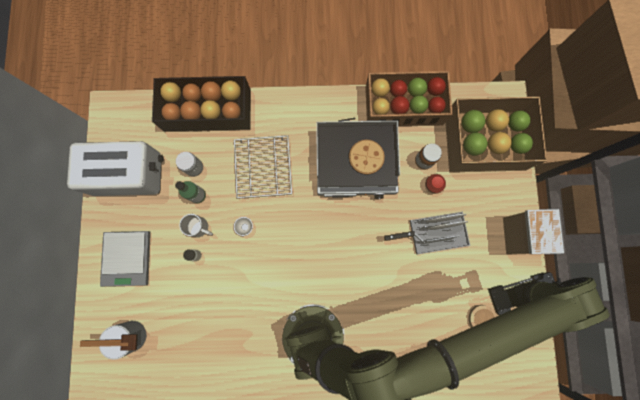

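View pics/a_wrist.png

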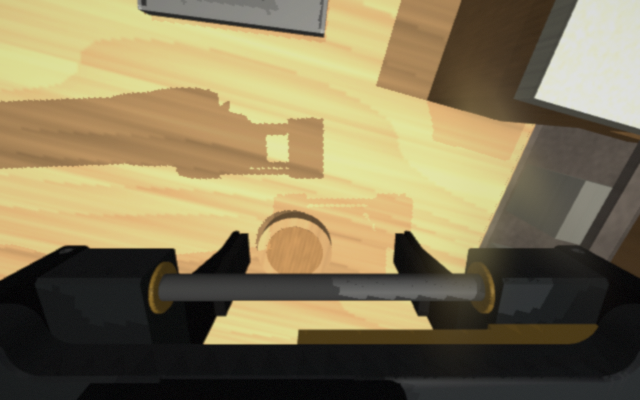

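Overview: top shows handle at about (397,237) with the drainer at (440,235), griddle plate around (357,157), loaf (367,156), rack (263,167). I'll zoom in.

```bash
cat > h.py <<'E'
from bench import *
import cv2,numpy as np
from scipy.spatial.transform import Rotation as Ro
def ray(d,u,v):
    R=np.array(d["R"]);t=np.array(d["t"]);c=-R.T@t
    r=R.T@np.array([(u-d["cx"])/d["fx"],(v-d["cy"])/d["fy"],1]);return c,r
def onz(d,u,v,z):
    c,r=ray(d,u,v);return c+r*(z-c[2])/r[2]
def proj(d,X):
    p=np.array(d["R"])@np.array(X)+np.array(d["t"]);return np.array([d["fx"]*p[0]/p[2]+d["cx"],d["fy"]*p[1]/p[2]+d["cy"]])
def crop(d,x0,y0,x1,y1,s,name):
    cv2.imwrite("pics/"+name,cv2.resize(d["frame"][y0:y1,x0:x1,::-1],None,fx=s,fy=s,interpolation=cv2.INTER_CUBIC))
def tri(da,pa,db,pb):
    A=[];b=[]
    for d,p in((da,pa),(db,pb)):
        c,r=ray(d,*p);r/=np.linalg.norm(r);P=np.eye(3)-np.outer(r,r);A.append(P);b.append(P@c)
    return np.linalg.lstsq(np.vstack(A),np.hstack(b),rcond=None)[0]
E
python3 - <<'E'
from h import *
d=get_image("top");e=get_image("scene")
crop(d,300,110,480,260,4,"b_top.png");crop(e,200,90,340,230,4,"b_scene.png")
crop(d,220,110,400,250,4,"b_top2.png")
hsv=cv2.cvtColor(d["frame"],cv2.COLOR_RGB2HSV)
print("griddle z80 corners",[np.round(onz(d,*p,0.08),4).tolist() for p in [(318,122),(398,122)]])
# loaf mask
m=np.zeros(hsv.shape[:2],np.uint8);m[130:185,330:395]=((hsv[130:185,330:395,1]>90)&(hsv[130:185,330:395,2]>80))*255
c=max(cv2.findContours(m,0,1)[0],key=cv2.contourArea);(u,v),(a,b),g=cv2.fitEllipse(c);print(u,v,a,b,onz(d,u,v,0.09))
E
```

```text
griddle z80 corners [[0.7848, -0.0392, 0.08], [0.7775, -0.3389, 0.08]]
366.326904296875 156.4751739501953 34.08668518066406 35.144046783447266 [ 0.64490077 -0.21362771  0.09      ]
```

View pics/b_top.png

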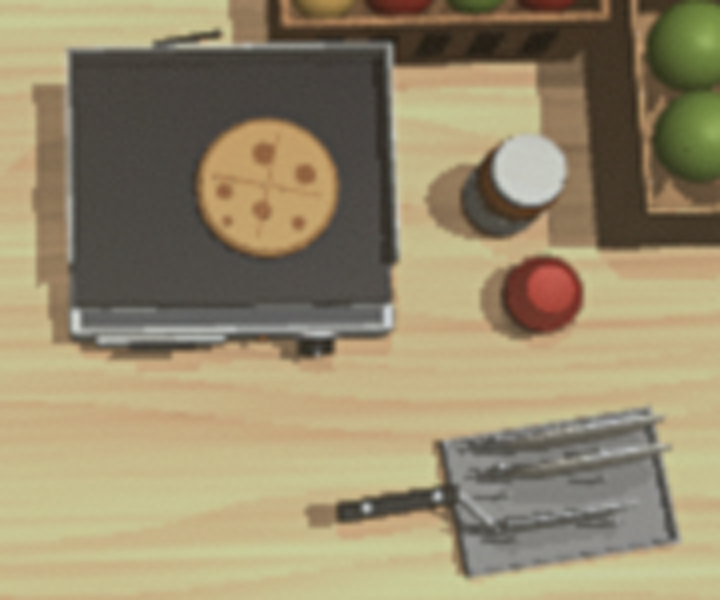

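View pics/b_scene.png

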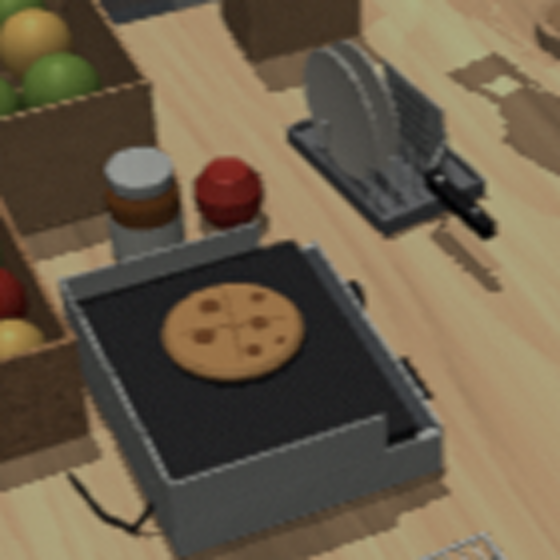

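View pics/b_top2.png

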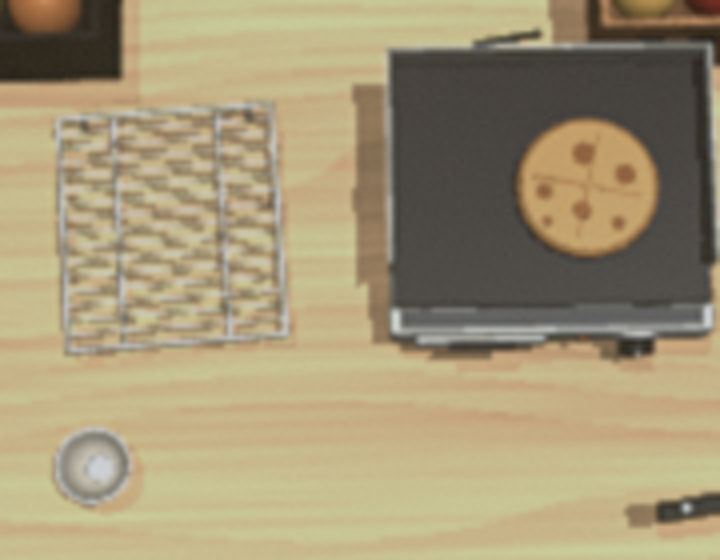

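Run:
```python
from h import *
d=get_image("top");e=get_image("scene")
T=lambda x,y:(300+x/4-.375,110+y/4-.375)
S=lambda x,y:(200+x/4-.375,90+y/4-.375)
U=lambda x,y:(220+x/4-.375,110+y/4-.375)
r=lambda v:np.round(v,4).tolist()
print("handle z.075 rear,front",r(onz(d,*T(338,512),.075)),r(onz(d,*T(455,493),.075)))
print("tri rivets", r(tri(d,T(367,507),e,S(484,217))), r(tri(d,T(439,496),e,S(437,180))))
print("handle tri rear", r(tri(d,T(338,512),e,S(491,230))))
print("plate front L,R z.08",r(onz(d,*T(72,307),.08)),r(onz(d,*T(391,304),.08)))
print("back guard top L R z.112",r(onz(d,*T(68,49),.112)),r(onz(d,*T(392,43),.112)))
print("guard side R top z.109",r(onz(d,*T(397,262),.109)), "L",r(onz(d,*T(72,262),.109)))
print("box front z.08",r(onz(d,*T(72,334),.08)),r(onz(d,*T(392,331),.08)),"knob",r(onz(d,*T(315,355),.05)))
print("rack corners",[r(onz(d,*U(*p),.03)) for p in [(57,119),(272,102),(287,335),(67,352)]])
print("ramekin",r(onz(d,*U(92,466),.03)))
print("drainer corners z.015",[r(onz(d,*T(*p),.01)) for p in [(440,440),(650,408),(677,540),(467,576)]])
print("blade bits z.116",r(onz(d,*T(490,528),.116)),r(onz(d,*T(632,506),.116)))
print("apple",r(onz(d,*T(543,294),.033)),"jar",r(onz(d,*T(528,170),.12)))
```

```text
handle z.075 rear,front [0.3475, -0.2669, 0.075] [0.3619, -0.373, 0.075]
tri rivets [0.3488, -0.2927, 0.0648] [0.3618, -0.3614, 0.067]
handle tri rear [0.3484, -0.2688, 0.064]
plate front L,R z.08 [0.5395, -0.0323, 0.08] [0.5352, -0.3237, 0.08]
back guard top L R z.112 [0.774, -0.0342, 0.112] [0.7726, -0.3315, 0.112]
guard side R top z.109 [0.5681, -0.3256, 0.109] L [0.5752, -0.0335, 0.109]
box front z.08 [0.5145, -0.0318, 0.08] [0.5102, -0.3233, 0.08] knob [0.4944, -0.2564, 0.05]
rack corners [[0.7405, 0.2861, 0.03], [0.7525, 0.0792, 0.03], [0.5244, 0.0675, 0.03], [0.5132, 0.2744, 0.03]]
ramekin [0.4053, 0.2501, 0.03]
drainer corners z.015 [[0.4165, -0.3763, 0.01], [0.4421, -0.5769, 0.01], [0.3174, -0.5924, 0.01], [0.2889, -0.3941, 0.01]]
blade bits z.116 [0.328, -0.3926, 0.116] [0.3441, -0.5178, 0.116]
apple [0.55, -0.4765, 0.033] jar [0.6475, -0.446, 0.12]
```

Request:
{"name": "play_rows", "arguments": {"series": [60, 0.03, -0.03, 0.02, 0, 0, -7, 60, 0.06, -0.06, 0.02, 0, 0, -14, 60, 0.09, -0.09, 0.02, 0, 0, -21, 60, 0.12, -0.12, 0.02, 0, 0, -28, 60, 0.15, -0.15, 0.02, 0, 0, -35], "force": 60}}

```text
time: 0.77
position: [0.2674, -0.4512, 0.2024]
tool_rot: [2.849, 1.324, -0.0]
ft_force: [1.2, -1.1, -0.5]
grip_width: 0.708
```

Run:
```python
from h import *
s=get_state();print({k:np.round(v,4).tolist() for k,v in s.items()})
```

```text
{'time': 0.7667, 'joint_positions': [1.2204, 0.0772, -0.2467, 1.7817, 0.0199, 1.2851, 0.2684], 'qd': [-0.3415, -0.5237, -0.4491, 0.5557, -0.0839, -0.0551, 0.6924], 'joint_torque': [2.9097, -31.4458, 1.6322, -30.818, 0.2336, 0.3015, -0.7036], 'position': [0.2674, -0.4512, 0.2024], 'tool_rot': [2.8487, 1.3244, -0.0003], 'ft_force': [1.2078, -1.1089, -0.5454], 'torque': [-0.0289, -0.1275, 0.0076], 'grip_width': 0.7081}
```

```bash
cat > data.py <<'E'
D=[([1.33108313,0.32166604,-0.07008428,1.45137628,0.02257801,1.37080869,-0.05687435],[0.16307135,-0.62878385,0.22171339],[-3.11488066,-0.397505691,0.0]),
([1.2204,0.0772,-0.2467,1.7817,0.0199,1.2851,0.2684],[.2674,-.4512,.2024],[2.8487,1.3244,-.0003])]
E
python3 - <<'E'
from h import *; from data import D; import itertools
Z=lambda a:Ro.from_euler('z',a);Y=lambda a:Ro.from_euler('y',a)
res=[]
for s in itertools.product([1,-1],repeat=7):
    Es=[]
    for q,p,w in D:
        q=np.array(q)*s
        A=Z(q[0])*Y(q[1])*Z(q[2])*Y(q[3])*Z(q[4])*Y(q[5])*Z(q[6])
        Es.append((Ro.from_rotvec(w),A))
    # R = B A C, B=Rz(b): try C = A^-1 B^-1 R const; estimate with b grid
    for b in np.deg2rad(np.arange(0,360,5)):
        C=[A.inv()*Z(b).inv()*R for R,A in Es]
        res.append(((C[0].inv()*C[1]).magnitude(),s,np.rad2deg(b),np.round(C[0].as_rotvec(),2)))
res.sort(key=lambda r:r[0])
for r in res[:12]:print(r)
E
```

```text
(0.00010899087288324805, (-1, 1, -1, 1, -1, 1, -1), np.float64(350.0), array([-0. , -0. ,  1.4]))
(0.00010899087288327545, (-1, -1, -1, -1, -1, -1, -1), np.float64(170.0), array([-0.  ,  0.  , -1.75]))
(0.00011979941826838429, (-1, -1, -1, -1, -1, -1, -1), np.float64(175.0), array([ 0.  ,  0.  , -1.66]))
(0.00011979941826845872, (-1, 1, -1, 1, -1, 1, -1), np.float64(355.0), array([-0.  ,  0.  ,  1.48]))
(0.00020156966575635369, (-1, -1, -1, -1, -1, -1, -1), np.float64(165.0), array([-0.  , -0.  , -1.83]))
(0.0002015696657563679, (-1, 1, -1, 1, -1, 1, -1), np.float64(345.0), array([ 0.  , -0.  ,  1.31]))
(0.0002191578899139951, (-1, -1, -1, -1, -1, -1, -1), np.float64(180.0), array([ 0.  ,  0.  , -1.57]))
(0.00021915788991399513, (-1, 1, -1, 1, -1, 1, -1), np.float64(0.0), array([-0.  ,  0.  ,  1.57]))
(0.00031683914715316424, (-1, 1, -1, 1, -1, 1, -1), np.float64(340.0), array([ 0.  , -0.  ,  1.22]))
(0.00031683914715317367, (-1, -1, -1, -1, -1, -1, -1), np.float64(160.0), array([-0.  , -0.  , -1.92]))
(0.0003356449593509908, (-1, 1, -1, 1, -1, 1, -1), np.float64(5.0), array([-0.  ,  0.  ,  1.66]))
(0.00033564495935099975, (-1, -1, -1, -1, -1, -1, -1), np.float64(185.0), array([ 0.  ,  0.  , -1.48]))
```

Request:
{"name": "play_rows", "arguments": {"series": [60, 0.03, -0.004, 0.0, 0, 0, -7, 60, 0.06, -0.008, 0.0, 0, 0, -14, 60, 0.09, -0.011, 0.0, 0, 0, -21, 60, 0.12, -0.014, 0.02, 0, 0, -28, 60, 0.15, -0.018, 0.04, 0, 0, -35, 60, 0.15, -0.018, 0.06, 0, 0, -42, 60, 0.15, -0.018, 0.08, 0, 0, -48.3, 60, 0.15, -0.018, 0.08, 0, 0, -48.3, 60, 0.15, -0.018, 0.08, 0, 0, -48.3]}}

```text
time: 1.52
position: [0.3498, -0.3268, 0.1222]
tool_rot: [-2.067, -2.364, -0.0]
ft_force: [-0.0, -1.0, 0.4]
grip_width: 0.602
```

```bash
cat >> h.py <<'E'
def show():
    s=get_state();print({k:np.round(s[k],4).tolist() for k in ("time","position","tool_rot","joint_positions","ft_force","grip_width")})
    print(np.round(Ro.from_rotvec(s["tool_rot"]).as_matrix(),3).tolist());return s
E
python3 - <<'E'
from h import *
show();d=get_image("wrist");cv2.imwrite("pics/c_w.png",d["frame"][:,:,::-1])
d=get_image("top");crop(d,340,170,500,290,4,"c_t.png")
E
```

```text
{'time': 1.5167, 'position': [0.3498, -0.3268, 0.1222], 'tool_rot': [-2.0668, -2.3635, -0.0003], 'joint_positions': [1.0881, 0.055, -0.4007, 1.9753, 0.0236, 1.1176, 0.8113], 'ft_force': [-0.0455, -0.9837, 0.3873], 'grip_width': 0.6016}
[[-0.133, 0.991, -0.001], [0.991, 0.133, 0.001], [0.002, -0.001, -1.0]]
```

View pics/c_w.png

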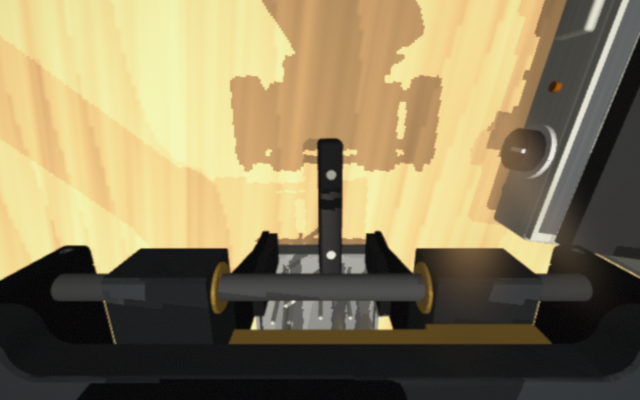

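View pics/c_t.png

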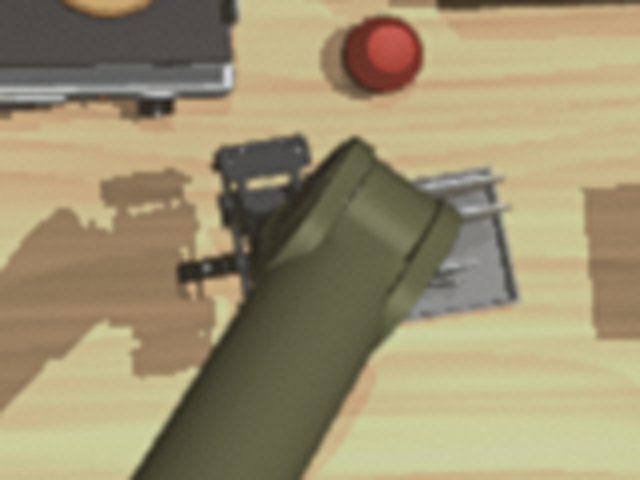

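```bash
cat >> data.py <<'E'
D.append(([1.0881,.055,-.4007,1.9753,.0236,1.1176,.8113],[.3498,-.3268,.1222],[-2.0668,-2.3635,-.0003]))
E
cat > kin.py <<'E'
import numpy as np
from scipy.spatial.transform import Rotation as Ro
from scipy.optimize import least_squares
LO=np.array([-2.86,-.3,-1.38,.06,-1.56,.09,-2.69]);HI=np.array([2.86,2.09,1.24,2.45,4.7,2.05,2.69])
Z=lambda a:Ro.from_euler('z',a);Y=lambda a:Ro.from_euler('y',a)
def fk(q,P):
    h,L1,a,L2,L3,b=P
    A=Z(-q[0])*Y(q[1]);B=A*Z(-q[2]);C=B*Y(q[3]);D=C*Z(-q[4])*Y(q[5]);E=D*Z(-q[6]+np.pi/2)
    p=np.array([0,0,h])+B.apply([a,0,L1])+C.apply([-a,0,L2])+D.apply([b,0,L3])
    return p,E
E
python3 - <<'E'
from kin import *; from h import onz,get_image; from data import D
f=lambda P:np.concatenate([fk(np.array(q),[*P[:4],.2,0])[0]-p for q,p,w in D])
r=least_squares(f,[.5,.4,0,.4]);print(r.x,np.round(r.fun,4))
d=get_image("wrist");print([onz(d,u,v,.075) for u,v in((330,142),(331,255))])
E
```

```text
[0.01227899 0.52276758 0.00868752 0.48888329] [ 0.0254  0.0029 -0.0055  0.0181  0.0174  0.001   0.015   0.0183  0.0046]
[array([ 0.34893532, -0.27143905,  0.075     ]), array([ 0.36220771, -0.3591149 ,  0.075     ])]
```

Request:
{"name": "play_rows", "arguments": {"series": [60, 0, 0.004, 0.02, 0, 0, 0, 60, 0, 0.004, 0.035, 0, 0, 0, 60, 0, 0.004, 0.035, 0, 0, 0]}}

```text
time: 1.92
position: [0.3534, -0.3262, 0.0863]
tool_rot: [-2.065, -2.364, -0.0]
ft_force: [-0.7, 0.8, -0.3]
grip_width: 0.599
```

Run:
```python
from h import *
show();d=get_image("wrist");cv2.imwrite("pics/d_w.png",d["frame"][:,:,::-1])
print([onz(d,u,v,.075) for u,v in((330,142),(331,255))])
```

```text
{'time': 1.9167, 'position': [0.3534, -0.3262, 0.0863], 'tool_rot': [-2.0648, -2.3642, -0.0004], 'joint_positions': [1.0787, 0.1031, -0.4048, 2.0066, 0.0465, 1.0433, 0.7872], 'ft_force': [-0.7294, 0.7991, -0.2971], 'grip_width': 0.5995}
[[-0.135, 0.991, -0.002], [0.991, 0.135, 0.002], [0.002, -0.002, -1.0]]
[array([ 0.34962944, -0.26520885,  0.075     ]), array([ 0.36063699, -0.33723726,  0.075     ])]
```

View pics/d_w.png

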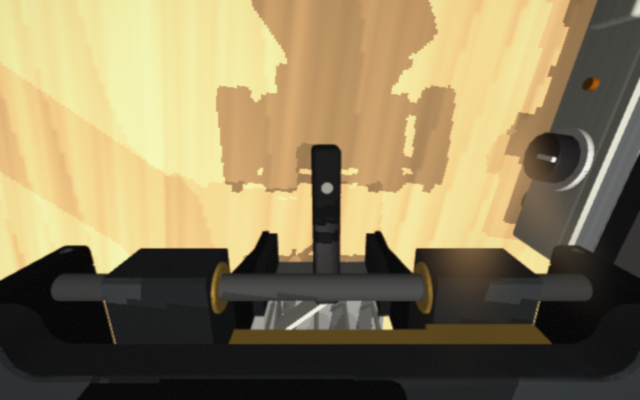

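Request:
{"name": "play_rows", "arguments": {"series": [60, 0, 0.0025, 0.02, 0, 0, 0, 60, 0, 0.0025, 0.041, 0, 0, 0, 60, 0, 0.0025, 0.041, 0, 0, 0, 10, 0, 0.0025, 0.041, 0, 0, 0, 10, 0, 0.0025, 0.041, 0, 0, 0, 10, 0, 0.0025, 0.041, 0, 0, 0, 10, 0, 0.0025, 0.041, 0, 0, 0]}}

```text
time: 2.55
position: [0.3576, -0.3273, 0.048]
tool_rot: [2.063, 2.366, -0.001]
ft_force: [0.5, 1.1, -0.1]
grip_width: 0.378
```

Run:
```python
from h import *
show();d=get_image("wrist");cv2.imwrite("pics/e_w.png",d["frame"][:,:,::-1])
```

```text
{'time': 2.55, 'position': [0.3576, -0.3273, 0.048], 'tool_rot': [2.0631, 2.3659, -0.0008], 'joint_positions': [1.0672, 0.1594, -0.405, 2.0356, 0.0773, 0.9582, 0.7589], 'ft_force': [0.534, 1.1294, -0.0866], 'grip_width': 0.3779}
[[-0.136, 0.991, 0.002], [0.991, 0.136, -0.002], [-0.002, 0.001, -1.0]]
```

View pics/e_w.png

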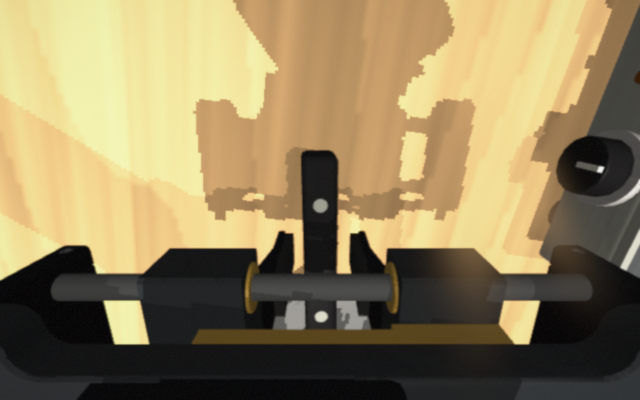

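Request:
{"name": "play_rows", "arguments": {"series": [0, 0, 0, 0.002, 0, 0, 0, 0, 0, 0, 0.002, 0, 0, 0, 0, 0, 0, 0.002, 0, 0, 0, 0, 0, 0, 0.002, 0, 0, 0, 0, 0, 0, 0.002, 0, 0, 0, 0, 0, 0, 0.002, 0, 0, 0], "force": 60}}

```text
time: 3.1
position: [0.3568, -0.3266, 0.0447]
tool_rot: [2.064, 2.368, -0.0]
ft_force: [-0.9, -0.7, 3.0]
grip_width: 0.206
```

Run:
```python
from h import *
show()
```

```text
{'time': 3.1, 'position': [0.3568, -0.3266, 0.0447], 'tool_rot': [2.0643, 2.3678, -0.0004], 'joint_positions': [1.0665, 0.164, -0.4047, 2.0385, 0.0793, 0.9534, 0.7575], 'ft_force': [-0.9389, -0.7199, 2.9567], 'grip_width': 0.2063}
[[-0.136, 0.991, 0.0], [0.991, 0.136, -0.0], [-0.0, -0.0, -1.0]]
```

Request:
{"name": "play_rows", "arguments": {"series": [0, 0, 0, -0.01, 0, 0, 0, 0, 0, 0, -0.025, 0, 0, 0, 0, 0, 0, -0.04, 0, 0, 0, 0, 0, 0, -0.055, 0, 0, 0, 0, 0, 0, -0.07, 0, 0, 0, 0, 0, 0, -0.085, 0, 0, 0, 0, 0, 0, -0.1, 0, 0, 0, 0, 0, 0, -0.115, 0, 0, 0, 0, 0, 0, -0.115, 0, 0, 0]}}

```text
time: 3.85
position: [0.3583, -0.3272, 0.1626]
tool_rot: [2.061, 2.365, -0.0]
ft_force: [0.7, -0.9, -1.2]
grip_width: 0.204
```

Run:
```python
from h import *
show()
for n in("scene","top"):
    d=get_image(n); cv2.imwrite(f"pics/f_{n}.png",d["frame"][:,:,::-1])
d=get_image("scene");crop(d,180,40,370,170,4,"f_sc.png")
```

```text
{'time': 3.85, 'position': [0.3583, -0.3272, 0.1626], 'tool_rot': [2.0609, 2.3646, -0.0002], 'joint_positions': [1.0873, 0.0245, -0.4053, 1.9188, 0.0107, 1.1954, 0.8153], 'ft_force': [0.6673, -0.9152, -1.1969], 'grip_width': 0.2041}
[[-0.137, 0.991, 0.004], [0.991, 0.137, -0.003], [-0.004, 0.003, -1.0]]
```

View pics/f_sc.png

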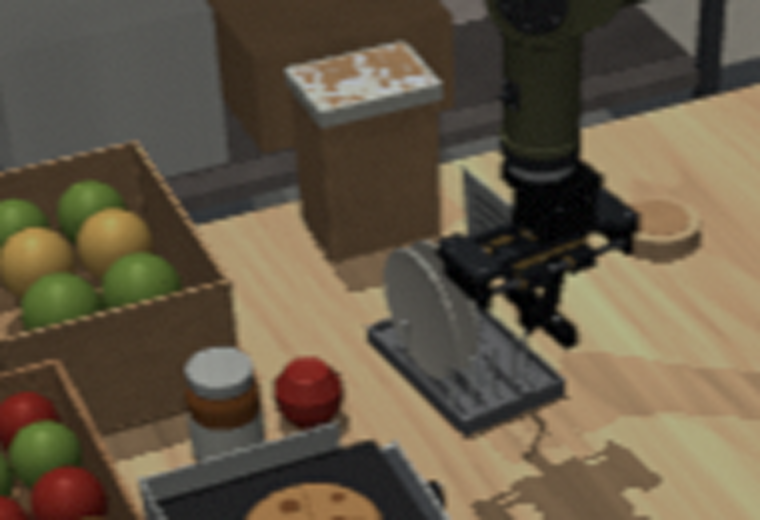

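```bash
cat >> data.py <<'E'
D+=[([1.0787,.1031,-.4048,2.0066,.0465,1.0433,.7872],[.3534,-.3262,.0863],[-2.0648,-2.3642,-.0004]),
([1.0665,.164,-.4047,2.0385,.0793,.9534,.7575],[.3568,-.3266,.0447],[2.0643,2.3678,-.0004]),
([1.0873,.0245,-.4053,1.9188,.0107,1.1954,.8153],[.3583,-.3272,.1626],[2.0609,2.3646,-.0002])]
E
python3 - <<'E'
from kin import *; from data import D
def fk2(q,P):
    h,L1,a,L2,y,b,L3=P
    B=Z(-q[0])*Y(q[1])*Z(-q[2]);C=B*Y(q[3]);Dd=C*Z(-q[4])*Y(q[5])
    return np.array([0,0,h])+B.apply([a,y,L1])+C.apply([-a,0,L2])+Dd.apply([b,0,L3])
for L3 in (.2,.25,.3):
  for fixb in(0,1):
    f=lambda P:np.concatenate([fk2(np.array(q),[*P[:5],P[5]*fixb,L3])-p for q,p,w in D])
    r=least_squares(f,[.4,.4,0,.4,0,0]);print(L3,np.round(r.x,4),np.abs(r.fun).max())
E
```

```text
0.2 [ 0.0763  0.4783 -0.0058  0.5152 -0.0255  0.    ] 0.0010241537261609923
0.2 [ 0.0777  0.4774 -0.0072  0.5138 -0.0256 -0.0032] 0.0008935328058112257
0.25 [ 0.1257  0.4788 -0.0058  0.515  -0.0255  0.    ] 0.0010395213143528093
0.25 [ 0.1271  0.478  -0.007   0.5138 -0.0255 -0.003 ] 0.0009166502342587424
0.3 [ 0.1752  0.4793 -0.0057  0.5149 -0.0254  0.    ] 0.0010548922439438946
0.3 [ 0.1764  0.4785 -0.0069  0.5138 -0.0255 -0.0028] 0.0009397676602312943
```

Request:
{"name": "play_rows", "arguments": {"series": [0, 0.02, 0, -0.01, 0, 0, 0, 0, 0.04, 0, -0.02, 0, 0, 0, 0, 0.06, 0, -0.03, -6, 0, 0, 0, 0.08, 0, -0.04, -12, 0, 0, 0, 0.1, 0, -0.05, -18, 0, 0, 0, 0.12, 0, -0.05, -24, 0, 0, 0, 0.14, 0, -0.05, -30, 0, 0, 0, 0.15, 0, -0.05, -30, 0, 0]}}

```text
time: 4.67
position: [0.3528, -0.2036, 0.1671]
tool_rot: [1.939, 2.208, 0.475]
ft_force: [-0.2, -1.5, -0.3]
grip_width: 0.203
```

Run:
```python
from h import *
s=show()
open("data.py","a").write(f"D.append(({s['joint_positions'].tolist()},{s['position'].tolist()},{s['tool_rot'].tolist()}))\n")
from kin import *; import importlib; from data import D
def fk2(q,P):
    h,L1,a,L2,y,b,L3=P
    B=Z(-q[0])*Y(q[1])*Z(-q[2]);C=B*Y(q[3]);Dd=C*Z(-q[4])*Y(q[5])
    return np.array([0,0,h])+B.apply([a,y,L1])+C.apply([-a,0,L2])+Dd.apply([b,0,L3])
f=lambda P:np.concatenate([fk2(np.array(q),P)-p for q,p,w in D])
r=least_squares(f,[.4,.4,0,.4,0,0,.25]);print(np.round(r.x,4),np.round(r.fun[-6:],4),np.abs(r.fun).max())
```

```text
{'time': 4.6667, 'position': [0.3528, -0.2036, 0.1671], 'tool_rot': [1.9387, 2.208, 0.4747], 'joint_positions': [1.0497, -0.2978, -0.255, 2.2298, -0.4581, 1.0982, 1.1203], 'ft_force': [-0.1781, -1.4808, -0.3435], 'grip_width': 0.203}
[[-0.144, 0.934, 0.328], [0.986, 0.107, 0.128], [0.084, 0.342, -0.936]]
[ 0.2597  0.4709 -0.0081  0.5128 -0.0259 -0.0064  0.3751] [ 0.0007 -0.0013 -0.0005 -0.0003  0.001  -0.0008] 0.0013319173268527829
```

```bash
cat >> kin.py <<'E'
def fkf(q,P=(0.2597,0.4709,-0.0081,0.5128,-0.0259,-0.0064,0.3751)):
    h,L1,a,L2,y,b,L3=P
    B=Z(-q[0])*Y(q[1])*Z(-q[2]);C=B*Y(q[3]);D=C*Z(-q[4])*Y(q[5])
    return np.array([0,0,h])+B.apply([a,y,L1])+C.apply([-a,0,L2])+D.apply([b,0,L3]), D*Z(-q[6]+np.pi/2)
def ik(p,R,seeds,m=.05):
    best=None
    for s in seeds:
        def f(q):
            x,E=fkf(q);return np.concatenate([(x-p)*3,(E.inv()*R).as_rotvec(),.003*(q-s)])
        r=least_squares(f,np.clip(s,LO+m+.001,HI-m-.001),bounds=(LO+m,HI-m),max_nfev=60)
        x,E=fkf(r.x);e=np.linalg.norm(x-p)*1000+np.rad2deg((E.inv()*R).magnitude())
        if best is None or e<best[0]-.5:best=(e,r.x)
        if best[0]<2.5:break
    return best
E
cat > plan1.py <<'E'
from kin import *
rng=np.random.default_rng(0)
q0=np.array([1.0497,-.2978,-.255,2.2298,-.4581,1.0982,1.1203])
seeds=[q0,np.array([1,0,-.4,1.9,-1.2,1.2,1.]),np.array([0,.3,0,1.9,1.4,1.2,0]),np.array([0,.3,.5,1.9,3,1.2,0]),np.array([0,.3,-.5,1.9,-1.3,1.2,-1.])]
al=np.deg2rad(33);h=.039*np.cos(al)+.052*np.sin(al)+.002
out=[]
for x in (.3,.36,.42,.48):
  for y in (-.25,-.15,-.05,.05,.15):
    for dz in range(-180,180,30):
      a=np.deg2rad(dz);d=np.array([np.cos(a),np.sin(a)]);n=np.array([-d[1],d[0]])
      H=np.array([x,y]);c=H+d*.1395
      pts=[c+sx*d*.0575+sy*n*.06 for sx in(-1,1) for sy in(-1,1)]+[H-d*.055]
      pts=np.array(pts)
      if pts[:,0].max()>.49 or pts[:,0].min()<.15 or pts[:,1].min()<-.37 or pts[:,1].max()>.2:continue
      tz=np.array([*(n*np.cos(al)),-np.sin(al)]);zt=np.array([*(n*np.sin(al)),np.cos(al)])
      # tool y = zt
      Rm=np.column_stack([np.cross(zt,tz),zt,tz])
      for fl in(1,-1):
        R=Ro.from_matrix(Rm@np.diag([fl,fl,1]))
        e,q=ik(np.array([x,y,h])+.019*tz,R,seeds)
        if e<3: out.append((x,y,dz,fl)); print(x,y,dz,fl,round(e,1),np.round(q,2))
E
time python3 plan1.py
```

```text
0.3 -0.25 60 1 0.7 [ 1.29  1.02 -1.03  1.58  0.48  2.    2.64]
0.3 -0.25 60 -1 0.0 [0.55 0.74 0.04 1.58 0.04 1.82 0.06]
0.3 -0.25 90 1 0.0 [-0.05  0.77  0.54  1.68  0.08  1.68 -2.64]
0.3 -0.25 90 -1 0.0 [ 0.38  0.68 -0.03  1.68  0.31  1.74  0.24]
0.3 -0.15 60 1 0.0 [ 1.12  0.85 -0.89  1.72  0.28  1.83  2.64]
0.3 -0.15 60 -1 0.0 [ 0.48  0.65 -0.04  1.72 -0.05  1.76 -0.07]
0.3 -0.15 90 1 0.0 [-0.36  0.8   0.72  1.77 -0.12  1.7  -2.64]
0.3 -0.15 90 -1 0.0 [ 0.29  0.63 -0.11  1.77  0.21  1.74  0.09]
0.3 -0.05 60 1 0.0 [ 0.9   0.72 -0.75  1.83  0.08  1.7   2.64]
0.3 -0.05 60 -1 0.0 [ 0.4   0.6  -0.12  1.83 -0.15  1.69 -0.2 ]
0.3 -0.05 90 1 0.0 [ 0.83  0.89 -1.02  1.81  0.41  1.87  2.64]
0.3 -0.05 90 -1 0.0 [ 0.19  0.61 -0.18  1.81  0.09  1.73 -0.05]
0.36 -0.25 -180 1 0.0 [ 0.19  0.29 -0.4   2.37  1.18  1.25 -2.64]
0.36 -0.25 -180 -1 0.0 [ 0.29  0.3  -0.51  2.37  1.19  1.28  0.49]
0.36 -0.25 90 1 0.0 [-0.04  0.85  0.52  1.53  0.04  1.76 -2.64]
0.36 -0.25 90 -1 0.0 [ 0.33  0.76 -0.    1.53  0.28  1.81  0.25]
0.36 -0.25 120 1 0.0 [-0.28  0.73  0.52  1.74  0.3   1.52 -2.5 ]
0.36 -0.25 120 -1 
[... 2920 characters left out ...]
2]
0.42 -0.05 120 1 0.0 [-0.62  0.85  0.61  1.58  0.01  1.72 -2.59]
0.42 -0.05 120 -1 0.0 [-0.06  0.74 -0.16  1.58  0.36  1.81  0.18]
0.42 -0.05 150 1 0.0 [-0.6   0.64  0.25  1.8   0.44  1.55 -2.63]
0.42 -0.05 150 -1 0.0 [-0.16  0.63 -0.29  1.79  0.64  1.69  0.32]
0.42 0.05 -180 1 0.0 [-0.82  0.53  0.09  1.95  0.64  1.47 -2.64]
0.42 0.05 -180 -1 0.0 [-0.35  0.56 -0.45  1.95  0.82  1.63  0.35]
0.42 0.05 -150 1 0.0 [-0.78  0.34 -0.14  2.26  0.98  1.29 -2.64]
0.42 0.05 -150 -1 0.0 [-0.28  0.41 -0.67  2.26  1.1   1.45  0.42]
0.42 0.15 -150 1 0.0 [-0.9   0.45 -0.16  2.08  0.89  1.4  -2.64]
0.42 0.15 -150 -1 0.0 [-0.51  0.51 -0.6   2.08  1.02  1.55  0.41]
real	0m27.475s
user	0m28.043s
sys	0m0.117s
```

```bash
cat > plan2.py <<'E'
from kin import *
out=[]
def best(p,R,w7=.03):
    b=None
    for s in [np.array([-.1,.4,-.2,2.1,1,1.3,-2.4]),np.array([.3,.5,.1,1.9,.5,1.4,-2.3]),np.array([-.5,.5,.5,1.9,.3,1.4,-2.3])]:
        def f(q):
            x,E=fkf(q);return np.concatenate([(x-p)*30,10*(E.inv()*R).as_rotvec(),[w7*q[6]]])
        r=least_squares(f,s,bounds=(LO+.06,HI-.06),max_nfev=100)
        x,E=fkf(r.x);e=np.linalg.norm(x-p)*1000+np.rad2deg((E.inv()*R).magnitude())
        if e<4 and (b is None or abs(r.x[6])<abs(b[1][6])):b=(e,r.x)
    return b
for aldeg in (33,38):
 al=np.deg2rad(aldeg);h=.039*np.cos(al)+.052*np.sin(al)+.002
 for x in (.34,.38,.42):
  for y in (-.25,-.2,-.15,-.1,-.05):
    for dz in (120,135,150,165,180):
      a=np.deg2rad(dz);d=np.array([np.cos(a),np.sin(a)]);n=np.array([-d[1],d[0]])
      H=np.array([x,y])
      tz=np.array([*(n*np.cos(al)),-np.sin(al)]);zt=np.array([*(n*np.sin(al)),np.cos(al)])
      R=Ro.from_matrix(np.column_stack([np.cross(zt,tz),zt,tz]))
      b=best(np.array([x,y,h])+.019*tz,R)
      if b is not None: print(aldeg,x,y,dz,round(b[0],1),np.round(b[1],2))
E
python3 plan2.py
```

```text
33 0.34 -0.25 120 0.0 [-0.72  1.14  1.18  1.79 -0.2   1.44 -2.02]
33 0.34 -0.25 135 0.0 [-0.88  1.07  1.18  1.93 -0.11  1.25 -1.97]
33 0.34 -0.25 150 0.0 [-1.04  0.98  1.18  2.09  0.02  1.05 -1.96]
33 0.34 -0.25 165 0.0 [-1.19  0.86  1.18  2.25  0.21  0.86 -2.02]
33 0.34 -0.2 120 0.0 [-0.81  1.13  1.18  1.81 -0.23  1.5  -2.06]
33 0.34 -0.2 135 0.0 [-0.97  1.07  1.18  1.94 -0.14  1.32 -2.02]
33 0.34 -0.2 150 0.0 [-1.14  0.99  1.18  2.08 -0.03  1.14 -2.  ]
33 0.34 -0.2 165 0.0 [-1.3   0.88  1.18  2.23  0.14  0.95 -2.04]
33 0.34 -0.2 180 0.4 [-1.45  0.71  1.18  2.39  0.42  0.8  -2.18]
33 0.34 -0.15 120 0.0 [-0.89  1.13  1.18  1.82 -0.26  1.56 -2.11]
33 0.34 -0.15 135 0.0 [-1.06  1.07  1.18  1.93 -0.17  1.39 -2.06]
33 0.34 -0.15 150 0.0 [-1.23  1.    1.18  2.06 -0.07  1.22 -2.03]
33 0.34 -0.15 165 0.0 [-1.4   0.9   1.18  2.2   0.07  1.05 -2.05]
33 0.34 -0.15 180 0.0 [-1.56  0.76  1.18  2.35  0.29  0.89 -2.15]
33 0.34 -0.1 120 0.0 [-0.97  1.13  1.18  1.81 -0.3   1.62 -2.16]
33 0.34 -0.1 135 0.0 [-1.14  1.08  1.18  1.91 -0.22  1.47 -2.09]
33 0.34 -0.1 150 0.0 [-1.31  1.02  1.18  2.02 -0.12
[... 7907 characters left out ...]
0 [-1.38  0.77  1.18  2.2   0.23  0.86 -1.97]
38 0.42 -0.1 120 0.0 [-0.87  1.14  1.18  1.64 -0.34  1.66 -2.15]
38 0.42 -0.1 135 0.0 [-1.02  1.09  1.18  1.74 -0.25  1.5  -2.06]
38 0.42 -0.1 150 0.0 [-1.17  1.03  1.18  1.87 -0.15  1.32 -1.99]
38 0.42 -0.1 165 0.0 [-1.32  0.94  1.18  2.01 -0.03  1.13 -1.95]
38 0.42 -0.1 180 0.0 [-1.46  0.81  1.18  2.16  0.14  0.94 -1.97]
38 0.42 -0.05 120 0.0 [-0.94  1.14  1.18  1.63 -0.38  1.71 -2.2 ]
38 0.42 -0.05 135 0.0 [-1.08  1.1   1.18  1.72 -0.29  1.56 -2.1 ]
38 0.42 -0.05 150 0.0 [-1.23  1.05  1.18  1.83 -0.19  1.39 -2.02]
38 0.42 -0.05 165 0.0 [-1.39  0.97  1.18  1.96 -0.09  1.21 -1.98]
38 0.42 -0.05 180 0.0 [-1.54  0.86  1.18  2.11  0.06  1.03 -1.97]
```

```bash
cat >> h.py <<'E'
def tgt(d_deg,tilt_deg,fl=1):
    """tool R holding turner: x_t azimuth d, tilt=angle of tool z below horizontal (90=down)"""
    a=np.deg2rad(d_deg);al=np.deg2rad(tilt_deg);n=np.array([-np.sin(a),np.cos(a)])
    tz=np.array([*(n*np.cos(al)),-np.sin(al)]);zt=np.array([*(n*np.sin(al)),np.cos(al)])
    return Ro.from_matrix(np.column_stack([np.cross(zt,tz),zt,tz])@np.diag([fl,fl,1]))
def rel(p,R):
    s=get_state();R0=Ro.from_rotvec(s["tool_rot"])
    t=R0.inv().apply(np.array(p)-s["position"]);w=np.rad2deg((R0.inv()*R).as_rotvec())
    print("shift",np.round(t,4).tolist(),"turn",np.round(w,2).tolist(),"|t|",round(np.linalg.norm(t),3),"|w|",round(np.linalg.norm(w),1))
E
python3 - <<'E'
from h import *
rel([.42,-.18,.20],tgt(-82,90)); rel([.42,-.18,.20],tgt(-112,90))
E
```

```text
shift [0.0163, 0.0765, -0.0057] turn [20.06, -4.84, -0.56] |t| 0.078 |w| 20.6
shift [0.0163, 0.0765, -0.0057] turn [18.32, -9.97, 29.11] |t| 0.078 |w| 35.8
```

Request:
{"name": "play_rows", "arguments": {"series": [0, 0.005, 0.025, -0.002, 6, -2, 2, 0, 0.01, 0.05, -0.004, 12, -4, 8, 0, 0.0163, 0.0765, -0.0057, 16, -7, 14, 0, 0.0163, 0.0765, -0.0057, 18.3, -8, 20, 0, 0.0163, 0.0765, -0.0057, 18.3, -10, 26, 0, 0.0163, 0.0765, -0.0057, 18.3, -10, 29, 0, 0.0163, 0.0765, -0.0057, 18.3, -10, 29]}}

```text
time: 5.25
position: [0.4199, -0.1764, 0.1941]
tool_rot: [-2.597, -1.756, 0.025]
ft_force: [0.6, -0.2, -2.0]
grip_width: 0.202
```

Run:
```python
from h import *
show()
rel([.42,-.17,.20],tgt(-142,90)); rel([.42,-.15,.20],tgt(-180,90))
```

```text
{'time': 5.25, 'position': [0.4199, -0.1764, 0.1941], 'tool_rot': [-2.5967, -1.7564, 0.0252], 'joint_positions': [1.0758, -0.0526, -0.7127, 1.9161, -0.0261, 1.28, -0.0097], 'ft_force': [0.552, -0.1821, -2.0477], 'grip_width': 0.2018}
[[0.372, 0.928, -0.017], [0.928, -0.372, -0.004], [-0.01, -0.014, -1.0]]
shift [0.0059, -0.0023, -0.0059] turn [-0.67, 0.76, 30.15] |t| 0.009 |w| 30.2
shift [0.0245, -0.0098, -0.006] turn [-0.4, 0.98, 68.15] |t| 0.027 |w| 68.2
```

Request:
{"name": "play_rows", "arguments": {"series": [0, 0.002, -0.001, -0.006, 0, 0, 7, 0, 0.005, -0.002, -0.006, 0, 0, 14, 0, 0.007, -0.003, -0.006, 0, 0, 21, 0, 0.01, -0.004, -0.006, 0, 0, 28, 0, 0.013, -0.005, -0.006, 0, 0, 35, 0, 0.015, -0.006, -0.006, 0, 0, 42, 0, 0.018, -0.007, -0.006, 0, 0, 49, 0, 0.02, -0.008, -0.006, -0.4, 1, 56, 0, 0.022, -0.009, -0.006, -0.4, 1, 63, 0, 0.0245, -0.0098, -0.006, -0.4, 1, 68]}}

```text
time: 6.08
position: [0.4184, -0.1513, 0.1998]
tool_rot: [3.141, -0.002, 0.001]
ft_force: [-0.2, 0.1, -1.5]
grip_width: 0.197
```

Run:
```python
from h import *
s=show()
for a in(75,60,45,33): rel([.42,-.15,.20],tgt(-180,a))
d=get_image("scene");cv2.imwrite("pics/g_s.png",d["frame"][:,:,::-1])
d=get_image("wrist");cv2.imwrite("pics/g_w.png",d["frame"][:,:,::-1])
```

```text
{'time': 6.0833, 'position': [0.4184, -0.1513, 0.1998], 'tool_rot': [3.141, -0.002, 0.0015], 'joint_positions': [1.1243, -0.1079, -0.776, 1.9392, -0.0786, 1.2793, -1.1983], 'ft_force': [-0.1649, 0.0829, -1.4713], 'grip_width': 0.1972}
[[1.0, -0.001, 0.001], [-0.001, -1.0, -0.001], [0.001, 0.001, -1.0]]
shift [0.0016, -0.0013, -0.0002] turn [-14.97, -0.04, -0.08] |t| 0.002 |w| 15.0
shift [0.0016, -0.0013, -0.0002] turn [-29.97, -0.03, -0.09] |t| 0.002 |w| 30.0
shift [0.0016, -0.0013, -0.0002] turn [-44.97, -0.02, -0.09] |t| 0.002 |w| 45.0
shift [0.0016, -0.0013, -0.0002] turn [-56.97, -0.01, -0.1] |t| 0.002 |w| 57.0
```

View pics/g_s.png

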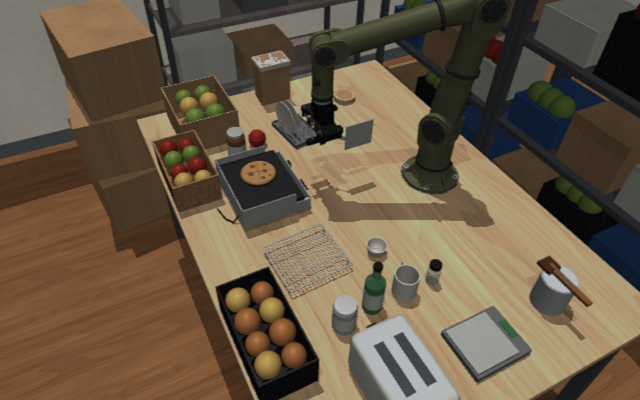

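View pics/g_w.png

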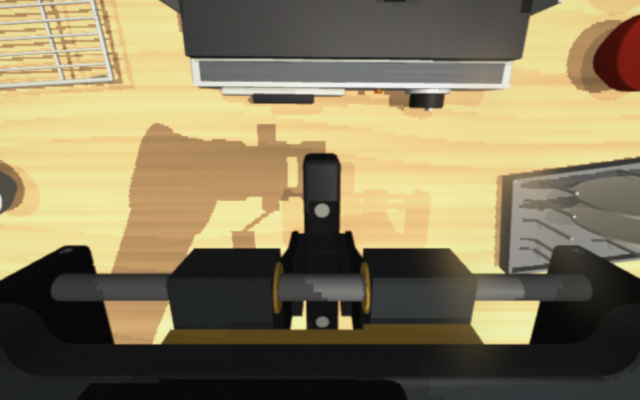

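Request:
{"name": "play_rows", "arguments": {"series": [0, 0, 0, 0, -6, 0, 0, 0, 0, 0, 0, -12, 0, 0, 0, 0, 0, 0, -18, 0, 0, 0, 0, 0, 0, -24, 0, 0, 0, 0, 0, 0, -30, 0, 0, 0, 0, 0, 0, -36, 0, 0, 0, 0, 0, 0, -42, 0, 0, 0, 0, 0, 0, -48, 0, 0, 0, 0, 0, 0, -54, 0, 0, 0, 0, 0, 0, -57, 0, 0]}}

```text
time: 7.02
position: [0.4192, -0.1525, 0.2]
tool_rot: [2.151, 0.004, 0.002]
ft_force: [-1.1, -1.4, -1.7]
grip_width: 0.198
```

Run:
```python
from h import *
s=show()
d=get_image("scene");crop(d,220,0,480,200,3,"h_s.png")
```

```text
{'time': 7.0167, 'position': [0.4192, -0.1525, 0.2], 'tool_rot': [2.1509, 0.0044, 0.0019], 'joint_positions': [0.7714, 0.3106, -1.2828, 2.112, 1.0614, 1.709, -2.4542], 'ft_force': [-1.1286, -1.4246, -1.721], 'grip_width': 0.1982}
[[1.0, 0.002, 0.003], [0.004, -0.548, -0.836], [-0.0, 0.836, -0.548]]
```

View pics/h_s.png

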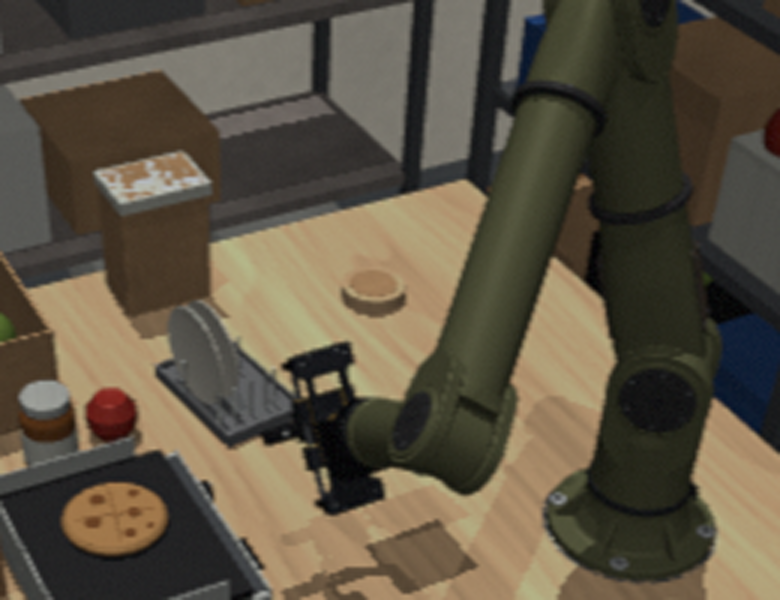

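Request:
{"name": "play_rows", "arguments": {"series": [0, 0, -0.0167, 0.011, 0, 0, 0, 0, 0, -0.0335, 0.022, 0, 0, 0, 0, 0, -0.05, 0.033, 0, 0, 0, 0, 0, -0.067, 0.044, 0, 0, 0, 0, 0, -0.084, 0.055, 0, 0, 0, 0, 0, -0.1, 0.066, 0, 0, 0, 0, 0, -0.1, 0.066, 0, 0, 0, 0, 0, -0.1, 0.066, 0, 0, 0]}}

```text
time: 7.73
position: [0.4192, -0.1519, 0.082]
tool_rot: [2.152, 0.006, 0.003]
ft_force: [0.8, 0.5, -2.0]
grip_width: 0.2
```

Run:
```python
from h import *
s=show()
d=get_image("scene");crop(d,250,70,430,200,4,"i_s.png")
d=get_image("wrist");cv2.imwrite("pics/i_w.png",d["frame"][:,:,::-1])
```

```text
{'time': 7.7333, 'position': [0.4192, -0.1519, 0.082], 'tool_rot': [2.1522, 0.0059, 0.003], 'joint_positions': [0.4132, 0.4728, -0.9074, 2.1746, 1.1333, 1.5961, -2.686], 'ft_force': [0.8112, 0.4874, -1.9703], 'grip_width': 0.2003}
[[1.0, 0.003, 0.004], [0.005, -0.549, -0.836], [-0.0, 0.836, -0.549]]
```

View pics/i_s.png

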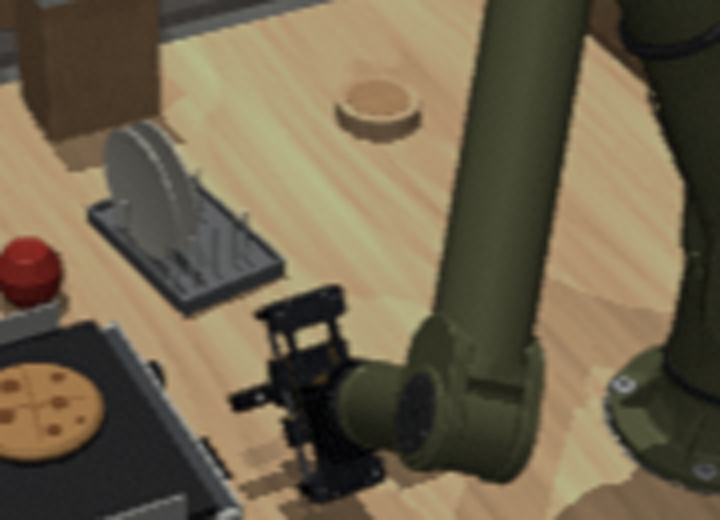

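View pics/i_w.png

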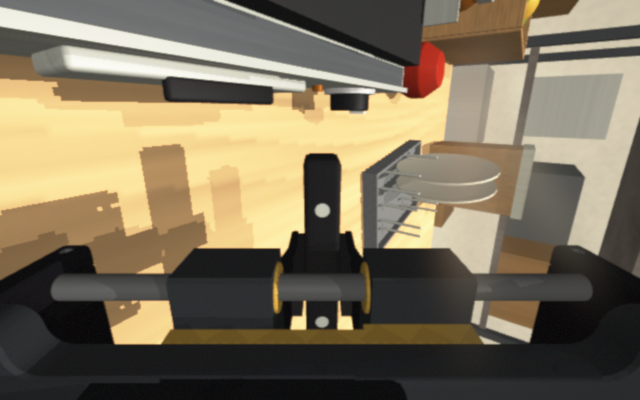

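Request:
{"name": "play_rows", "arguments": {"series": [0, 0, 0, 0, 0, 4, -2.6, 0, 0, 0, 0, 0, 8.4, -5.5, 0, 0, 0, 0, 0, 8.4, -5.5]}}

```text
time: 8.08
position: [0.4172, -0.1521, 0.0823]
tool_rot: [2.145, 0.196, 0.107]
ft_force: [-0.1, -1.2, -1.9]
grip_width: 0.2
```

Run:
```python
from h import *
s=show()
```

```text
{'time': 8.0833, 'position': [0.4172, -0.1521, 0.0823], 'tool_rot': [2.1451, 0.1959, 0.1069], 'joint_positions': [0.4613, 0.3786, -0.9729, 2.2966, 1.202, 1.4864, -2.6309], 'ft_force': [-0.1353, -1.2125, -1.8909], 'grip_width': 0.2003}
[[0.983, 0.099, 0.152], [0.182, -0.54, -0.822], [0.001, 0.836, -0.549]]
```

Run:
```python
from h import *; from kin import *
q0=np.array(get_state()["joint_positions"])
for a in(33,36):
 al=np.deg2rad(a);hh=.040*np.cos(al)+.052*np.sin(al)
 for x,y in((.42,-.15),(.44,-.15),(.44,-.22),(.46,-.22),(.42,-.25)):
  for dz in(-190,-180,-172,-165):
    R=tgt(dz,a);tz=R.apply([0,0,1]);p=np.array([x,y,hh])+.019*tz
    f=lambda q:np.concatenate([(fkf(q)[0]-p)*30,10*(fkf(q)[1].inv()*R).as_rotvec(),.02*(q-q0)])
    r=least_squares(f,np.clip(q0,LO+.03,HI-.03),bounds=(LO+.02,HI-.02));x_,E=fkf(r.x)
    print(a,x,y,dz,round(np.linalg.norm(x_-p)*1000,1),np.round(r.x,2))
```

```text
33 0.42 -0.15 -190 0.0 [-0.09  0.47 -0.28  2.07  0.92  1.45 -2.67]
33 0.42 -0.15 -180 0.0 [ 0.    0.42 -0.43  2.18  1.05  1.41 -2.67]
33 0.42 -0.15 -172 0.0 [ 0.13  0.38 -0.6   2.27  1.16  1.38 -2.67]
33 0.42 -0.15 -165 0.0 [ 0.33  0.38 -0.82  2.35  1.28  1.39 -2.67]
33 0.44 -0.15 -190 0.0 [-0.01  0.51 -0.37  2.03  0.96  1.49 -2.67]
33 0.44 -0.15 -180 0.0 [ 0.11  0.46 -0.54  2.14  1.1   1.45 -2.67]
33 0.44 -0.15 -172 0.0 [ 0.28  0.45 -0.74  2.23  1.22  1.45 -2.67]
33 0.44 -0.15 -165 0.0 [ 0.44  0.46 -0.93  2.31  1.33  1.46 -2.66]
33 0.44 -0.22 -190 0.0 [ 0.39  0.55 -0.67  2.06  1.15  1.54 -2.67]
33 0.44 -0.22 -180 0.0 [ 0.52  0.52 -0.82  2.18  1.29  1.51 -2.65]
33 0.44 -0.22 -172 0.0 [ 0.55  0.46 -0.85  2.27  1.36  1.42 -2.62]
33 0.44 -0.22 -165 0.0 [ 0.58  0.4  -0.87  2.35  1.44  1.33 -2.6 ]
33 0.46 -0.22 -190 0.0 [ 0.47  0.62 -0.77  2.01  1.21  1.61 -2.67]
33 0.46 -0.22 -180 0.0 [ 0.51  0.55 -0.81  2.13  1.3   1.52 -2.63]
33 0.46 -0.22 -172 0.0 [ 0.54  0.49 -0.84  2.23  1.38  1.43 -2.6 ]
33 0.46 -0.22 -165 0.0 [ 0.57  0.43 -0.86  2.31  1.45  1.34 -2.58]
33 0.42 -0.25 -190 0.0 [ 0.5
[... 879 characters left out ...]
-0.85  2.18  1.25  1.45 -2.6 ]
36 0.44 -0.22 -172 0.0 [ 0.59  0.41 -0.87  2.27  1.32  1.35 -2.56]
36 0.44 -0.22 -165 0.0 [ 0.62  0.35 -0.89  2.35  1.39  1.25 -2.53]
36 0.46 -0.22 -190 0.0 [ 0.52  0.58 -0.8   2.02  1.19  1.57 -2.64]
36 0.46 -0.22 -180 0.0 [ 0.55  0.51 -0.83  2.14  1.27  1.47 -2.59]
36 0.46 -0.22 -172 0.0 [ 0.58  0.45 -0.86  2.23  1.34  1.37 -2.55]
36 0.46 -0.22 -165 0.0 [ 0.62  0.38 -0.88  2.31  1.41  1.27 -2.52]
36 0.42 -0.25 -190 0.0 [ 0.6   0.51 -0.8   2.12  1.19  1.5  -2.63]
36 0.42 -0.25 -180 0.0 [ 0.63  0.43 -0.84  2.24  1.28  1.39 -2.58]
36 0.42 -0.25 -172 0.0 [ 0.65  0.36 -0.85  2.33  1.35  1.28 -2.55]
36 0.42 -0.25 -165 0.0 [ 0.68  0.29 -0.86  2.4   1.42  1.17 -2.52]
```

Run:
```python
from h import *
a=36;al=np.deg2rad(a);hh=.040*np.cos(al)+.052*np.sin(al);R=tgt(-172,a);tz=R.apply([0,0,1])
for dz in(.03,.012,0): 
    p=np.array([.45,-.21,hh+dz])+.019*tz;print(p);rel(p,R)
```

```text
[ 0.45213927 -0.22522173  0.08175759]
shift [0.0211, 0.0425, 0.0657] turn [2.69, -2.06, 1.36] |t| 0.081 |w| 3.6
[ 0.45213927 -0.22522173  0.06375759]
shift [0.0211, 0.0275, 0.0756] turn [2.69, -2.06, 1.36] |t| 0.083 |w| 3.6
[ 0.45213927 -0.22522173  0.05175759]
shift [0.0211, 0.0174, 0.0822] turn [2.69, -2.06, 1.36] |t| 0.087 |w| 3.6
```

Request:
{"name": "play_rows", "arguments": {"series": [0, 0.005, 0.01, 0.016, 0.7, -0.5, 0.3, 0, 0.01, 0.021, 0.033, 1.3, -1, 0.7, 0, 0.016, 0.032, 0.049, 2, -1.5, 1, 0, 0.0211, 0.0425, 0.0657, 2.7, -2, 1.4, 0, 0.0211, 0.035, 0.07, 2.7, -2, 1.4, 0, 0.0211, 0.0275, 0.0756, 2.7, -2, 1.4, 0, 0.0211, 0.0275, 0.0756, 2.7, -2, 1.4]}}

```text
time: 8.67
position: [0.4528, -0.225, 0.0611]
tool_rot: [2.199, 0.147, 0.076]
ft_force: [-0.9, 0.2, -2.1]
grip_width: 0.204
```

Run:
```python
from h import *
s=show()
d=get_image("top");crop(d,300,150,460,290,4,"j_t.png")
```

```text
{'time': 8.6667, 'position': [0.4528, -0.225, 0.0611], 'tool_rot': [2.1989, 0.1472, 0.0758], 'joint_positions': [0.585, 0.4164, -0.8716, 2.238, 1.3084, 1.3662, -2.539], 'ft_force': [-0.8581, 0.1813, -2.1166], 'grip_width': 0.2035}
[[0.991, 0.078, 0.108], [0.134, -0.586, -0.8], [0.001, 0.807, -0.591]]
```

View pics/j_t.png

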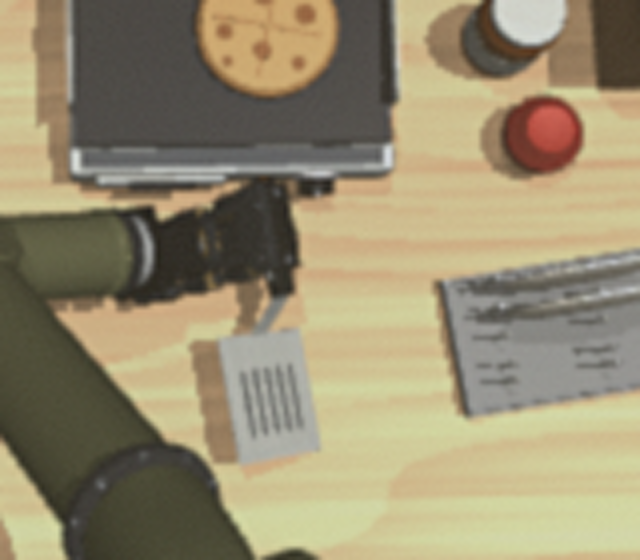

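Request:
{"name": "play_rows", "arguments": {"series": [0, -0.008, -0.004, 0.002, 0, 0, 0, 0, -0.008, -0.0071, 0.004, 0, 0, 0, 0, -0.008, -0.0071, 0.004, 0, 0, 0]}}

```text
time: 8.97
position: [0.4448, -0.2248, 0.0541]
tool_rot: [2.195, 0.151, 0.077]
ft_force: [-0.2, -0.4, -0.6]
grip_width: 0.199
```

Request:
{"name": "play_rows", "arguments": {"series": [0, 0, -0.0012, 0.0009, 0, 0, 0, 0, 0, -0.0024, 0.0018, 0, 0, 0, 0, 0, -0.0024, 0.0018, 0, 0, 0]}}

```text
time: 9.22
position: [0.4461, -0.2255, 0.0527]
tool_rot: [2.193, 0.149, 0.079]
ft_force: [-2.0, 1.7, 4.6]
grip_width: 0.202
```

Request:
{"name": "play_rows", "arguments": {"series": [30, 0, 0, 0, 0, 0, 0, 30, 0, 0, 0, 0, 0, 0, 30, 0, 0, 0, 0, 0, 0, 30, 0, 0, 0, 0, 0, 0]}}

```text
time: 9.55
position: [0.4459, -0.2251, 0.0514]
tool_rot: [2.197, 0.149, 0.079]
ft_force: [0.9, 0.3, -1.5]
grip_width: 0.293
```

Run:
```python
from h import *
s=show()
d=get_image("top");crop(d,300,150,460,290,4,"k_t.png")
d=get_image("wrist");cv2.imwrite("pics/k_w.png",d["frame"][:,:,::-1])
```

```text
{'time': 9.55, 'position': [0.4459, -0.2251, 0.0514], 'tool_rot': [2.1967, 0.1492, 0.0791], 'joint_positions': [0.5749, 0.4285, -0.8621, 2.2576, 1.324, 1.3623, -2.5707], 'ft_force': [0.9357, 0.2992, -1.4961], 'grip_width': 0.2928}
[[0.991, 0.078, 0.112], [0.136, -0.584, -0.8], [0.002, 0.808, -0.589]]
```

View pics/k_t.png

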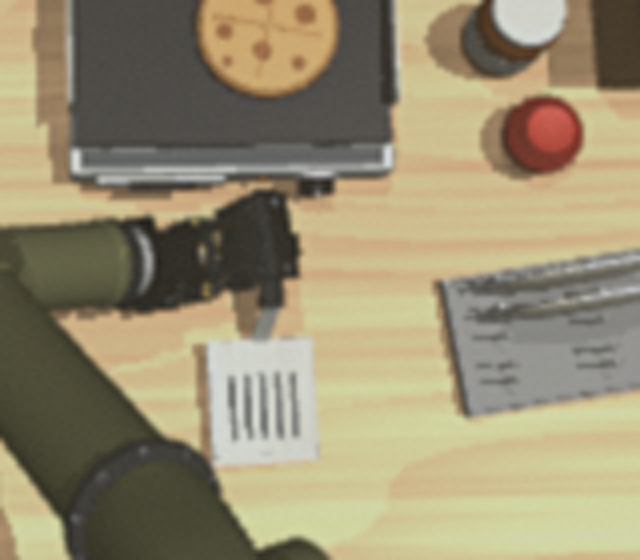

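View pics/k_w.png

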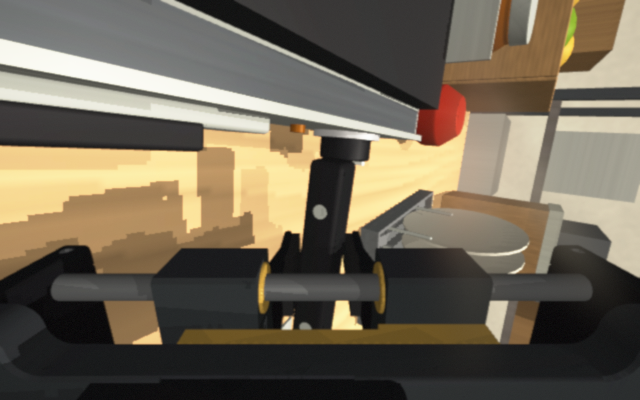

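Request:
{"name": "play_rows", "arguments": {"series": [40, 0, 0, -0.004, 0, 0, 0, 45, 0, 0, -0.01, 0, 0, 0, 45, 0, 0, -0.018, 0, 0, 0, 45, 0, 0, -0.028, 0, 0, 0, 45, 0, 0, -0.04, 0, 0, 0, 45, 0, 0, -0.055, 0, 0, 0, 45, 0, 0, -0.07, 0, 0, 0]}}

```text
time: 10.23
position: [0.4379, -0.1679, 0.0936]
tool_rot: [2.196, 0.15, 0.079]
ft_force: [0.3, 0.2, -1.0]
grip_width: 0.449
```

Run:
```python
from h import *
s=show()
d=get_image("top");crop(d,300,150,460,290,4,"l_t.png")
d=get_image("wrist");cv2.imwrite("pics/l_w.png",d["frame"][:,:,::-1])
```

```text
{'time': 10.2333, 'position': [0.4379, -0.1679, 0.0936], 'tool_rot': [2.1961, 0.1496, 0.0793], 'joint_positions': [0.5272, 0.3473, -0.9588, 2.2334, 1.1715, 1.4413, -2.5333], 'ft_force': [0.2757, 0.2406, -1.0117], 'grip_width': 0.4488}
[[0.991, 0.079, 0.112], [0.137, -0.583, -0.801], [0.002, 0.808, -0.589]]
```

View pics/l_t.png

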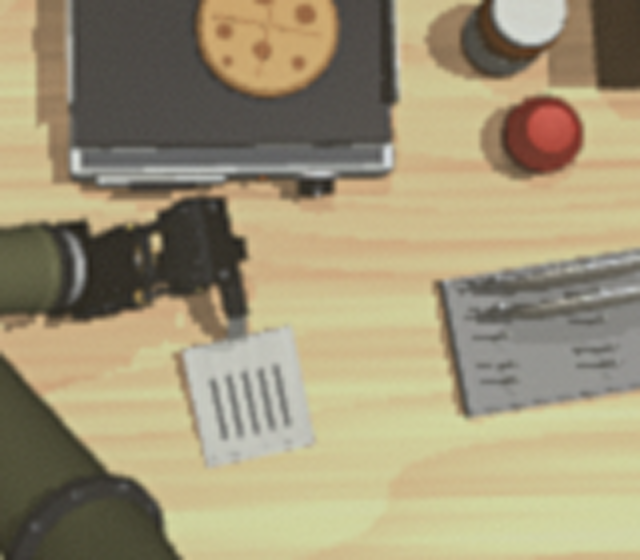

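View pics/l_w.png

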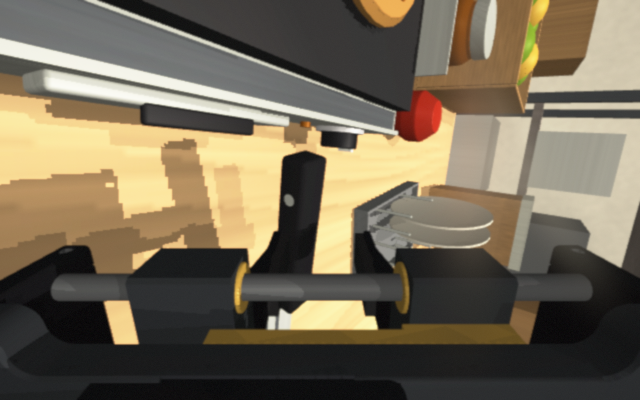

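Request:
{"name": "play_rows", "arguments": {"series": [45, 0.0003, -0.008, 0.003, 0, 0, 0, 45, 0.0006, -0.016, 0.0055, 0, 0, 0, 45, 0.001, -0.024, 0.0085, 0, 0, 0, 45, 0.0013, -0.032, 0.011, 0, 0, 0, 45, 0.0016, -0.039, 0.0139, 0, 0, 0, 45, 0.0016, -0.039, 0.0139, 0, 0, 0]}}

```text
time: 10.83
position: [0.4369, -0.1571, 0.0506]
tool_rot: [2.198, 0.152, 0.074]
ft_force: [0.1, 0.4, 0.4]
grip_width: 0.455
```

Run:
```python
from h import *
s=show()
d=get_image("top");crop(d,300,150,460,290,4,"m_t.png")
d=get_image("wrist");cv2.imwrite("pics/m_w.png",d["frame"][:,:,::-1])
```

```text
{'time': 10.8333, 'position': [0.4369, -0.1571, 0.0506], 'tool_rot': [2.1976, 0.1517, 0.0745], 'joint_positions': [0.4442, 0.4675, -0.9032, 2.236, 1.2299, 1.4641, -2.6474], 'ft_force': [0.1386, 0.4206, 0.4143], 'grip_width': 0.4549}
[[0.991, 0.082, 0.109], [0.136, -0.584, -0.8], [-0.002, 0.807, -0.59]]
```

View pics/m_t.png

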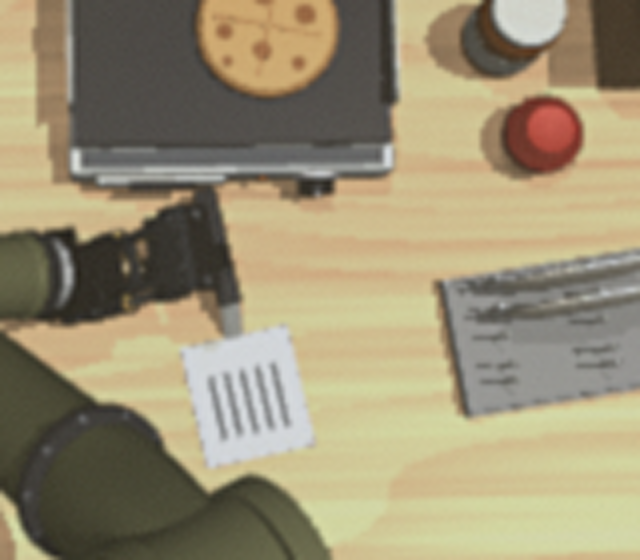

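View pics/m_w.png

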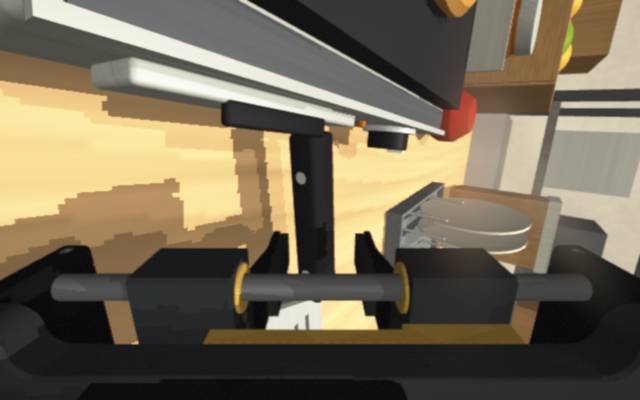

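Request:
{"name": "play_rows", "arguments": {"series": [50, 0, -0.003, -0.006, 0, 0, 0, 50, 0, -0.003, -0.015, 0, 0, 0, 50, 0, -0.003, -0.025, 0, 0, 0, 50, 0, -0.003, -0.04, 0, 0, 0, 50, 0, -0.003, -0.06, 0, 0, 0, 50, 0, -0.003, -0.085, 0, 0, 0, 50, 0, -0.003, -0.11, 0, 0, 0, 50, 0, -0.003, -0.13, 0, 0, 0]}}

```text
time: 11.6
position: [0.4235, -0.0491, 0.1292]
tool_rot: [2.196, 0.15, 0.082]
ft_force: [0.1, -0.2, -0.4]
grip_width: 0.501
```

Run:
```python
from h import *
s=show()
d=get_image("top");crop(d,300,150,460,290,4,"n_t.png")
d=get_image("wrist");cv2.imwrite("pics/n_w.png",d["frame"][:,:,::-1])
```

```text
{'time': 11.6, 'position': [0.4235, -0.0491, 0.1292], 'tool_rot': [2.1965, 0.1498, 0.0821], 'joint_positions': [0.323, 0.3779, -1.0433, 2.1328, 1.0056, 1.6429, -2.6151], 'ft_force': [0.0958, -0.2433, -0.4212], 'grip_width': 0.5011}
[[0.99, 0.078, 0.114], [0.138, -0.584, -0.8], [0.004, 0.808, -0.589]]
```

View pics/n_t.png

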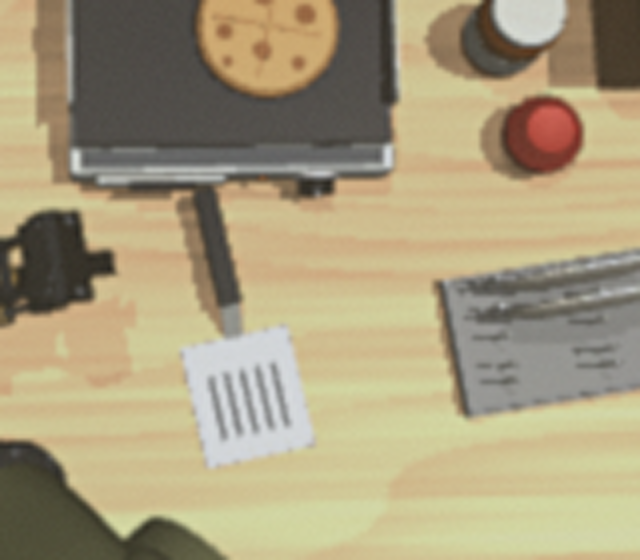

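View pics/n_w.png

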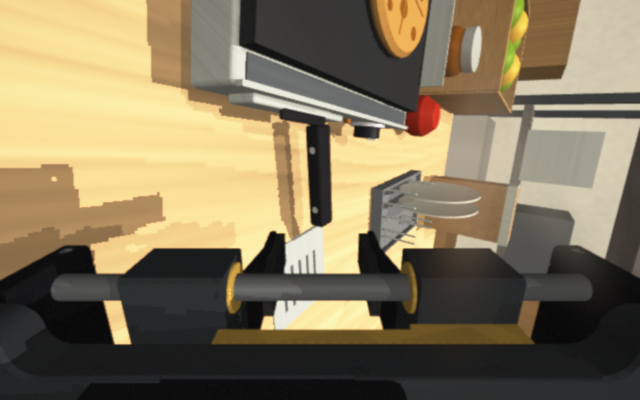

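Run:
```python
from h import *
d=get_image("top");T=lambda x,y:(300+x/4-.375,150+y/4-.375)
print("blade",[np.round(onz(d,*T(*p),.002),4).tolist() for p in [(182,350),(288,327),(314,443),(209,467)]])
c=np.mean([onz(d,*T(*p),.002) for p in [(182,350),(288,327),(314,443),(209,467)]],0);print(c)
r=onz(d,*T(203,190),.049);f=onz(d,*T(230,308),.049);print(r,f,(r+f)/2,np.rad2deg(np.arctan2(*(f-r)[[1,0]])),np.linalg.norm(f-r))
P=[onz(d,*T(*p),.002) for p in [(182,350),(288,327),(314,443),(209,467)]]
for a,b in((0,3),(1,2)): v=P[b]-P[a];print(np.rad2deg(np.arctan2(v[1],v[0])),np.linalg.norm(v))
v=P[1]-P[0];print(np.rad2deg(np.arctan2(v[1],v[0])),np.linalg.norm(v))
w=get_image("wrist");a=onz(w,317,125,.049);b=onz(w,320,225,.049);print(a,b,(a+b)/2)
```

```text
blade [[0.357, -0.1311, 0.002], [0.3763, -0.2319, 0.002], [0.2675, -0.2515, 0.002], [0.2478, -0.1526, 0.002]]
[ 0.31214341 -0.19176589  0.002     ]
[ 0.50175227 -0.15277518  0.049     ] [ 0.39154337 -0.17371262  0.049     ] [ 0.44664782 -0.1632439   0.049     ] -169.24316165116414 0.11218011388282502
-168.83003585634754 0.1113768148581895
-169.7858076046935 0.11053260055964666
-79.19823361186288 0.10263309120050272
[ 0.50145545 -0.14321455  0.049     ] [ 0.39847356 -0.16151306  0.049     ] [ 0.4499645 -0.1523638  0.049    ]
```

```bash
cat >> h.py <<'E'
def down(psi_deg):
    a=np.deg2rad(psi_deg);x=np.array([np.cos(a),np.sin(a),0]);z=np.array([0,0,-1.]);return Ro.from_matrix(np.column_stack([x,np.cross(z,x),z]))
E
python3 - <<'E'
from h import *
rel([.428,-.12,.18],down(10.6))
E
```

```text
shift [-0.005, 0.0828, 0.0251] turn [53.95, 1.09, -2.59] |t| 0.087 |w| 54.0
```

Request:
{"name": "play_rows", "arguments": {"series": [60, 0, 0.02, 0, 6, 0, 0, 60, 0, 0.04, 0, 13, 0, -1, 60, 0, 0.06, 0.01, 20, 0, -1, 60, 0, 0.07, 0.015, 27, 0, -1, 60, 0, 0.08, 0.02, 34, 0, -2, 60, -0.005, 0.0828, 0.0251, 41, 1, -2, 60, -0.005, 0.0828, 0.0251, 48, 1, -2, 60, -0.005, 0.0828, 0.0251, 54, 1, -2.6, 60, -0.005, 0.0828, 0.0251, 54, 1, -2.6, 60, -0.005, 0.0828, 0.0251, 54, 1, -2.6]}}

```text
time: 12.63
position: [0.4266, -0.1262, 0.1793]
tool_rot: [-3.125, -0.27, 0.004]
ft_force: [1.4, -0.7, -0.0]
grip_width: 0.599
```

Run:
```python
from h import *
show();rel([.428,-.163,.11],down(10.6))
w=get_image("wrist");cv2.imwrite("pics/o_w.png",w["frame"][:,:,::-1])
```

```text
{'time': 12.6333, 'position': [0.4266, -0.1262, 0.1793], 'tool_rot': [-3.1255, -0.2703, 0.0042], 'joint_positions': [0.9198, -0.0777, -0.652, 1.9674, -0.0532, 1.2405, -1.1115], 'ft_force': [1.411, -0.664, -0.0468], 'grip_width': 0.599}
[[0.985, 0.172, -0.003], [0.172, -0.985, 0.004], [-0.002, -0.005, -1.0]]
shift [-0.0048, 0.0368, 0.0691] turn [-0.27, 0.13, -0.72] |t| 0.078 |w| 0.8
```

View pics/o_w.png

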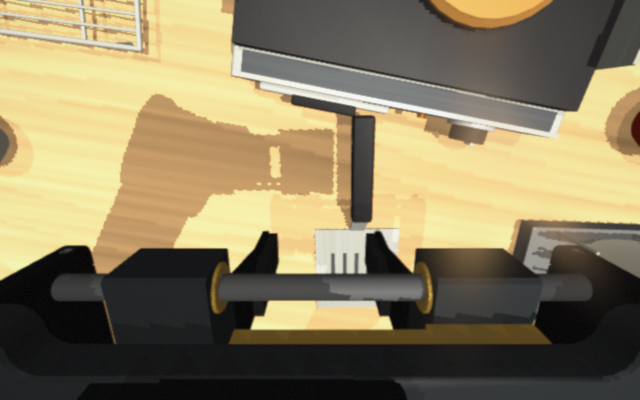

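Run:
```python
from h import *
w=get_image("wrist");g=cv2.cvtColor(w["frame"],cv2.COLOR_RGB2GRAY)
for v in(140,160,180,200,210): 
    c=np.where(g[v,335:395]<60)[0]+335;print(v,c.min(),c.max(),np.round(onz(w,(c.min()+c.max())/2,v,.049),4))
print(onz(w,364,117,.049),onz(w,362,219,.049))
```

```text
140 354 356 [ 0.4798 -0.1486  0.049 ]
160 353 356 [ 0.4605 -0.1521  0.049 ]
180 353 361 [ 0.441  -0.1588  0.049 ]
200 353 371 [ 0.4211 -0.1683  0.049 ]
210 352 371 [ 0.4103 -0.1701  0.049 ]
[ 0.50236773 -0.15255629  0.049     ] [ 0.40056093 -0.17273504  0.049     ]
```

Run:
```python
from h import *
rel([.429,-.1672,.10],down(11));rel([.429,-.1672,.022],down(11))
```

```text
shift [-0.0051, 0.0446, 0.0782] turn [-0.09, 0.28, -0.82] |t| 0.09 |w| 0.9
shift [-0.0047, 0.0447, 0.1562] turn [-0.09, 0.28, -0.82] |t| 0.163 |w| 0.9
```

Request:
{"name": "play_rows", "arguments": {"series": [60, -0.001, 0.015, 0.01, 0, 0, -0.8, 60, -0.003, 0.03, 0.03, 0, 0, -0.8, 60, -0.005, 0.0447, 0.05, 0, 0, -0.8, 60, -0.005, 0.0447, 0.075, 0, 0, -0.8, 60, -0.005, 0.0447, 0.085, 0, 0, -0.8, 60, -0.005, 0.0447, 0.085, 0, 0, -0.8]}}

```text
time: 13.23
position: [0.4284, -0.1624, 0.0916]
tool_rot: [-3.122, -0.314, 0.013]
ft_force: [-1.1, 1.4, 0.6]
grip_width: 0.601
```

Run:
```python
from h import *
show();rel([.429,-.1672,.022],down(11))
w=get_image("wrist");cv2.imwrite("pics/p_w.png",w["frame"][:,:,::-1])
```

```text
{'time': 13.2333, 'position': [0.4284, -0.1624, 0.0916], 'tool_rot': [-3.1224, -0.3144, 0.0129], 'joint_positions': [0.9326, 0.0662, -0.6407, 2.0396, 0.0454, 1.0582, -1.0998], 'ft_force': [-1.126, 1.4008, 0.5584], 'grip_width': 0.6009}
[[0.98, 0.199, -0.008], [0.199, -0.98, 0.003], [-0.008, -0.004, -1.0]]
shift [0.0002, 0.0051, 0.0696] turn [-0.24, 0.45, 0.5] |t| 0.07 |w| 0.7
```

View pics/p_w.png

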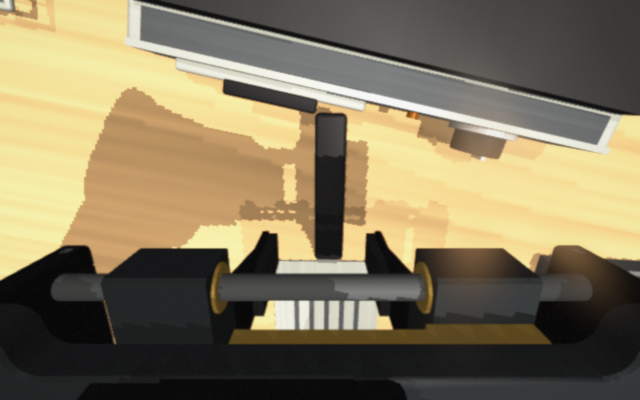

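Request:
{"name": "play_rows", "arguments": {"series": [60, 0, 0.0055, 0.015, 0, 0.4, 0.4, 60, 0, 0.0055, 0.035, 0, 0.4, 0.4, 60, 0, 0.0055, 0.055, 0, 0.4, 0.4, 60, 0, 0.0055, 0.068, 0, 0.4, 0.4, 60, 0, 0.0055, 0.07, 0, 0.4, 0.4, 60, 0, 0.0055, 0.07, 0, 0.4, 0.4]}}

```text
time: 13.78
position: [0.4321, -0.17, 0.0249]
tool_rot: [-3.126, -0.301, -0.007]
ft_force: [-0.3, -0.8, 0.6]
grip_width: 0.6
```

Run:
```python
from h import *
show();rel([.429,-.1672,.022],down(11))
w=get_image("wrist");cv2.imwrite("pics/q_w.png",w["frame"][:,:,::-1])
```

```text
{'time': 13.7833, 'position': [0.4321, -0.17, 0.0249], 'tool_rot': [-3.1259, -0.3008, -0.0068], 'joint_positions': [0.9124, 0.1767, -0.6261, 2.093, 0.1277, 0.9053, -1.164], 'ft_force': [-0.2959, -0.771, 0.5976], 'grip_width': 0.5995}
[[0.982, 0.191, 0.004], [0.191, -0.982, 0.002], [0.004, -0.001, -1.0]]
shift [-0.0025, -0.0033, 0.0029] turn [-0.05, -0.26, -0.01] |t| 0.005 |w| 0.3
```

View pics/q_w.png

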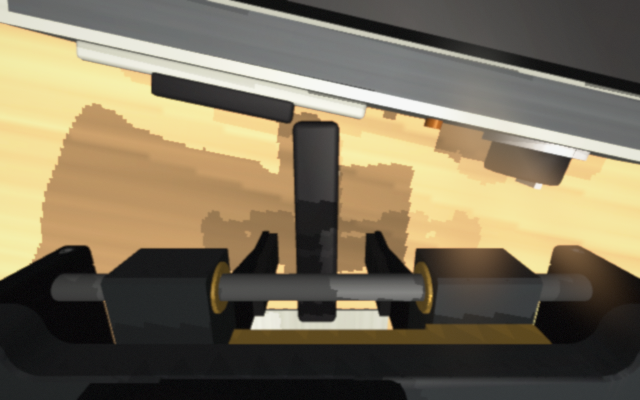

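Request:
{"name": "play_rows", "arguments": {"series": [60, 0, -0.002, 0.003, 0, -0.2, 0, 40, 0, -0.002, 0.003, 0, -0.2, 0, 10, 0, -0.002, 0.003, 0, -0.2, 0, 0, 0, -0.002, 0.003, 0, -0.2, 0, 0, 0, -0.002, 0.003, 0, -0.2, 0, 0, 0, -0.002, 0.003, 0, -0.2, 0, 0, 0, -0.002, 0.003, 0, -0.2, 0, 0, 0, -0.002, 0.003, 0, -0.2, 0, 0, 0, -0.002, 0.003, 0, -0.2, 0, 0, 0, -0.002, 0.003, 0, -0.2, 0], "force": 60}}

```text
time: 14.67
position: [0.4312, -0.1689, 0.0213]
tool_rot: [-3.126, -0.298, -0.001]
ft_force: [-0.5, 0.0, -0.6]
grip_width: 0.245
```

Run:
```python
from h import *
show()
```

```text
{'time': 14.6667, 'position': [0.4312, -0.1689, 0.0213], 'tool_rot': [-3.1262, -0.298, -0.0011], 'joint_positions': [0.9076, 0.1831, -0.6251, 2.0955, 0.1346, 0.9012, -1.1741], 'ft_force': [-0.4614, 0.0386, -0.5763], 'grip_width': 0.2455}
[[0.982, 0.189, 0.001], [0.189, -0.982, 0.001], [0.001, -0.001, -1.0]]
```

Request:
{"name": "play_rows", "arguments": {"series": [0, -0.003, 0, -0.006, 0, 0, 0, 0, -0.015, 0, -0.012, 0, 0, 0, 0, -0.03, 0, -0.02, 0, 0, 0, 0, -0.035, 0, -0.04, 0, 0, 0, 0, -0.035, 0, -0.065, 0, 0, 0, 0, -0.035, 0, -0.09, 0, 0, 0, 0, -0.035, 0, -0.12, 0, 0, 0, 0, -0.035, 0, -0.15, 0, 0, 0, 0, -0.035, 0, -0.18, 0, 0, 0, 0, -0.035, 0, -0.18, 0, 0, 0]}}

```text
time: 15.5
position: [0.3997, -0.1769, 0.2072]
tool_rot: [3.122, 0.298, 0.013]
ft_force: [1.0, -1.2, -0.8]
grip_width: 0.243
```

Run:
```python
from h import *
s=show()
d=get_image("scene");crop(d,270,70,430,200,4,"r_s.png")
d=get_image("top");crop(d,300,150,460,290,4,"r_t.png")
w=get_image("wrist");cv2.imwrite("pics/r_w.png",w["frame"][:,:,::-1])
```

```text
{'time': 15.5, 'position': [0.3997, -0.1769, 0.2072], 'tool_rot': [3.1222, 0.2977, 0.0132], 'joint_positions': [1.0031, -0.1338, -0.5901, 1.9554, -0.077, 1.2885, -0.9428], 'ft_force': [0.9724, -1.2167, -0.8331], 'grip_width': 0.2433}
[[0.982, 0.189, 0.009], [0.189, -0.982, -0.004], [0.008, 0.006, -1.0]]
```

View pics/r_s.png

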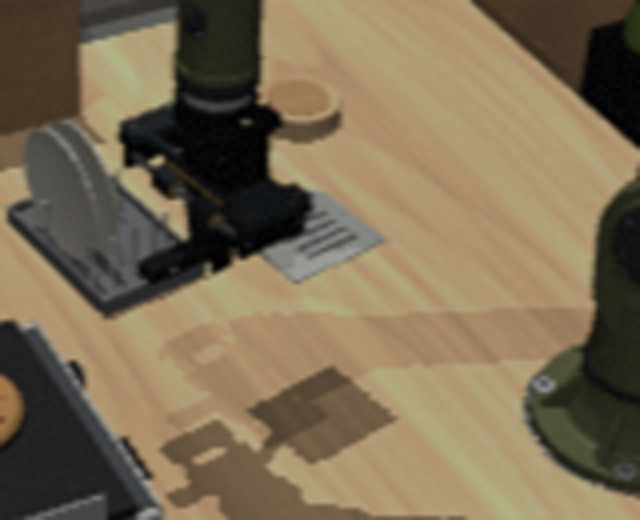

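View pics/r_w.png

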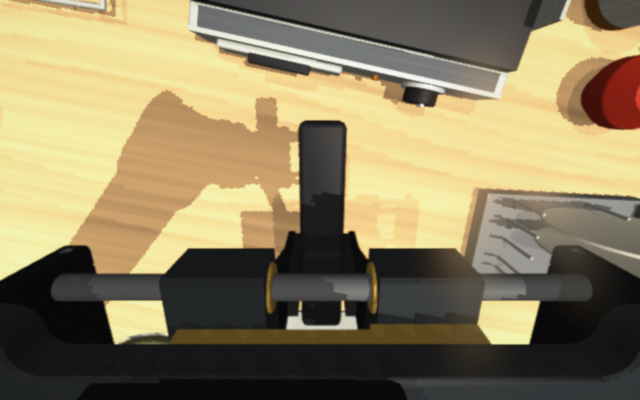

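Request:
{"name": "play_rows", "arguments": {"series": [0, 0.011, -0.02, -0.008, 0, 0, -7, 0, 0.023, -0.04, -0.016, 0, 0, -14, 0, 0.035, -0.06, -0.025, 0, 0, -21, 0, 0.046, -0.08, -0.033, 0, 0, -28, 0, 0.046, -0.08, -0.033, 0, 0, -35, 0, 0.046, -0.08, -0.033, 0, 0, -42, 0, 0.046, -0.08, -0.033, 0, 0, -49, 0, 0.046, -0.08, -0.033, 0, 0, -56, 0, 0.046, -0.08, -0.033, 0, 0, -63, 0, 0.046, -0.08, -0.033, 0, 0, -70]}}

```text
time: 16.48
position: [0.4253, -0.088, 0.2321]
tool_rot: [-2.381, -2.042, 0.001]
ft_force: [0.3, 0.1, -1.2]
grip_width: 0.245
```

Request:
{"name": "play_rows", "arguments": {"series": [0, 0, 0, 0, 0, 0, -7, 0, 0, 0, 0, 0, 0, -14, 0, 0, 0, 0, 0, 0, -21, 0, 0, 0, 0, 0, 0, -28, 0, 0, 0, 0, 0, 0, -35, 0, 0, 0, 0, 0, 0, -42, 0, 0, 0, 0, 0, 0, -49, 0, 0, 0, 0, 0, 0, -56, 0, 0, 0, 0, 0, 0, -63, 0, 0, 0, 0, 0, 0, -70]}}

```text
time: 17.32
position: [0.4251, -0.0881, 0.232]
tool_rot: [-0.779, -3.039, -0.003]
ft_force: [-0.1, 0.9, -1.4]
grip_width: 0.242
```

Run:
```python
from h import *
s=show();rel([.41,-.19,.22],down(179.4))
```

```text
{'time': 17.3167, 'position': [0.4251, -0.0881, 0.232], 'tool_rot': [-0.7787, -3.0385, -0.003], 'joint_positions': [0.712, -0.1399, -0.5114, 1.9151, -0.0722, 1.354, 1.2897], 'ft_force': [-0.0756, 0.8672, -1.3783], 'grip_width': 0.242}
[[-0.877, 0.481, -0.004], [0.481, 0.877, 0.003], [0.005, 0.001, -1.0]]
shift [-0.0358, -0.0966, 0.0118] turn [0.11, -0.28, -28.15] |t| 0.104 |w| 28.2
```

Run:
```python
from h import *
R=down(179.4)*Ro.from_euler('y',2,degrees=True)
print(np.round(R.as_matrix(),3).tolist())
rel([.376,-.2115,.19],R)
```

```text
[[-0.999, 0.01, -0.035], [0.01, 1.0, 0.0], [0.035, -0.0, -0.999]]
shift [-0.0165, -0.1319, 0.0418] turn [0.6, 1.68, -28.14] |t| 0.139 |w| 28.2
```

Request:
{"name": "play_rows", "arguments": {"series": [0, -0.003, -0.025, 0.008, 0, 0, -6, 0, -0.006, -0.05, 0.016, 0, 0, -12, 0, -0.01, -0.08, 0.025, 0, 1, -18, 0, -0.013, -0.11, 0.034, 0.3, 1, -24, 0, -0.0165, -0.132, 0.0418, 0.6, 1.7, -28, 0, -0.0165, -0.132, 0.0418, 0.6, 1.7, -28.1, 0, -0.0165, -0.132, 0.0418, 0.6, 1.7, -28.1]}}

```text
time: 17.9
position: [0.375, -0.2116, 0.1899]
tool_rot: [-0.032, -3.106, -0.003]
ft_force: [-0.4, 0.2, -1.5]
grip_width: 0.247
```

Run:
```python
from h import *
R=down(179.4)*Ro.from_euler('y',2,degrees=True)
s=show();rel([.376,-.2115,.122],R)
d=get_image("top");crop(d,300,110,460,250,4,"s_t.png")
d=get_image("scene");crop(d,200,70,360,210,4,"s_s.png")
```

```text
{'time': 17.9, 'position': [0.375, -0.2116, 0.1899], 'tool_rot': [-0.0319, -3.1064, -0.0035], 'joint_positions': [0.7868, -0.0936, -0.3243, 1.9712, -0.0171, 1.2917, 2.0196], 'ft_force': [-0.4144, 0.2336, -1.4552], 'grip_width': 0.2467}
[[-0.999, 0.021, -0.035], [0.02, 1.0, 0.003], [0.035, 0.002, -0.999]]
shift [-0.0034, -0.0, 0.0678] turn [0.13, -0.01, -0.57] |t| 0.068 |w| 0.6
```

View pics/s_t.png

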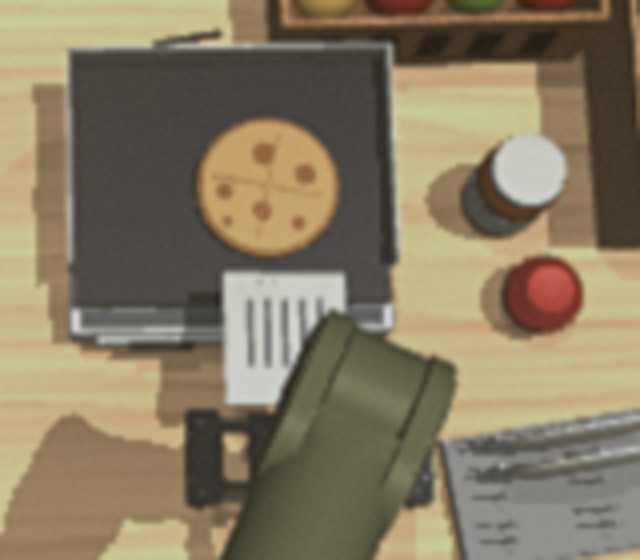

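View pics/s_s.png

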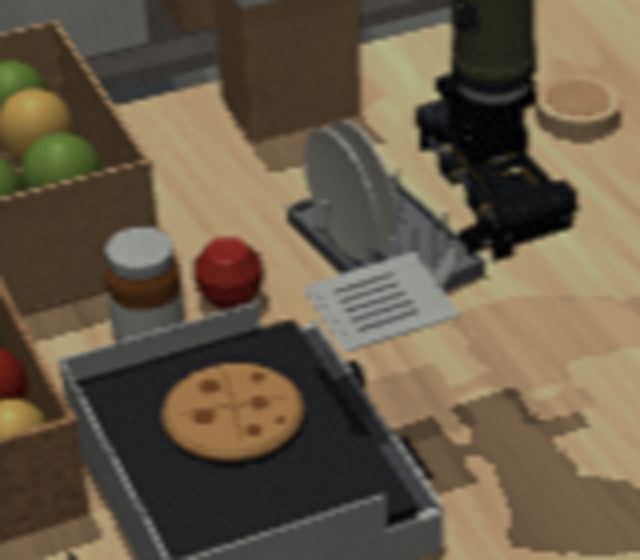

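Run:
```python
from h import *
d=get_image("top");T=lambda x,y:(300+x/4-.375,110+y/4-.375)
for p in((223,272),(345,271),(226,404)):print(onz(d,*T(*p),.162))
print(onz(d,*T(267,187),.09))
```

```text
[ 0.5517629  -0.16425608  0.162     ]
[ 0.55010076 -0.26985497  0.162     ]
[ 0.43668957 -0.16257086  0.162     ]
[ 0.64527477 -0.21381983  0.09      ]
```

Request:
{"name": "play_rows", "arguments": {"series": [0, -0.001, 0.001, 0.018, 0, 0, -0.6, 0, -0.002, 0.001, 0.036, 0, 0, -0.6, 0, -0.003, 0.001, 0.054, 0, 0, -0.6, 0, -0.0035, 0.001, 0.07, 0, 0, -0.6, 0, -0.0035, 0.001, 0.074, 0, 0, -0.6, 0, -0.0035, 0.001, 0.074, 0, 0, -0.6]}}

```text
time: 18.55
position: [0.3776, -0.2096, 0.1174]
tool_rot: [-0.009, -3.109, -0.0]
ft_force: [-0.1, -0.6, -1.2]
grip_width: 0.248
```

Request:
{"name": "play_rows", "arguments": {"series": [0, 0, 0, 0.0025, 0, 0, 0, 0, 0, 0, 0.0045, 0, 0, 0, 0, 0, 0, 0.0045, 0, 0, 0]}}

```text
time: 18.8
position: [0.3786, -0.211, 0.1144]
tool_rot: [-0.011, -3.112, 0.003]
ft_force: [-0.3, -1.1, -1.8]
grip_width: 0.248
```

Run:
```python
from h import *
s=show()
d=get_image("top");crop(d,300,110,460,250,4,"t_t.png")
d=get_image("scene");crop(d,200,70,360,210,4,"t_s.png")
```

```text
{'time': 18.8, 'position': [0.3786, -0.211, 0.1144], 'tool_rot': [-0.0107, -3.112, 0.0029], 'joint_positions': [0.7782, -0.0211, -0.3374, 2.065, 0.008, 1.1225, 2.0013], 'ft_force': [-0.3216, -1.0956, -1.8426], 'grip_width': 0.2477}
[[-1.0, 0.007, -0.03], [0.007, 1.0, -0.002], [0.03, -0.002, -1.0]]
```

View pics/t_t.png

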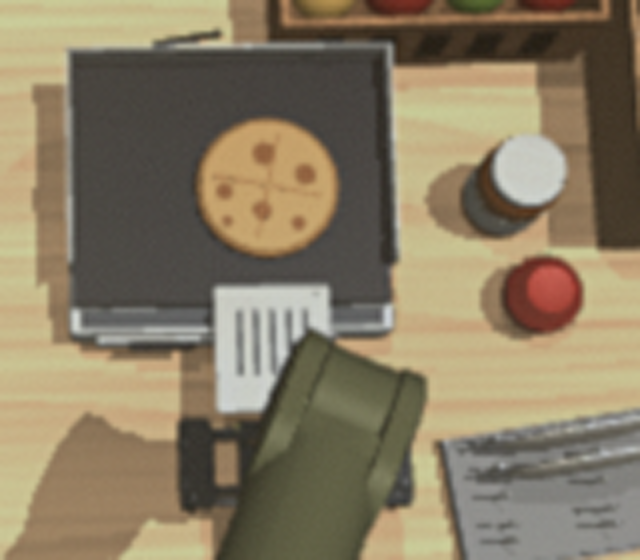

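View pics/t_s.png

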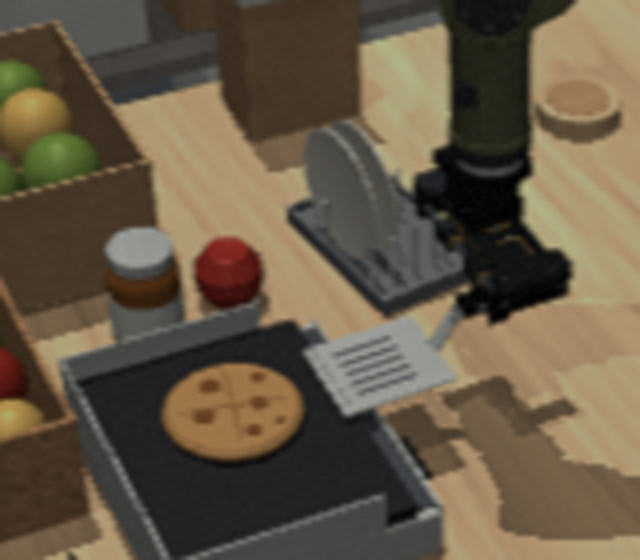

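Request:
{"name": "play_rows", "arguments": {"series": [0, 0, 0.003, 0.002, 0, 0, 0, 0, 0, 0.003, 0.004, 0, 0, 0, 0, 0, 0.003, 0.004, 0, 0, 0]}}

```text
time: 19.15
position: [0.3778, -0.2076, 0.1095]
tool_rot: [-0.01, -3.111, 0.001]
ft_force: [-0.8, 0.3, -2.0]
grip_width: 0.244
```

Request:
{"name": "play_rows", "arguments": {"series": [0, 0, 0, 0.002, 0, 0, 0, 0, 0, 0, 0.002, 0, 0, 0]}}

```text
time: 19.32
position: [0.3778, -0.2079, 0.1075]
tool_rot: [-0.011, -3.111, 0.002]
ft_force: [-0.5, 0.3, -2.0]
grip_width: 0.243
```

Request:
{"name": "play_rows", "arguments": {"series": [0, 0, 0, 0.0015, 0, 0, 0, 0, 0, 0, 0.0015, 0, 0, 0]}}

```text
time: 19.48
position: [0.378, -0.208, 0.1063]
tool_rot: [-0.011, -3.111, 0.002]
ft_force: [-0.5, -0.3, 0.5]
grip_width: 0.246
```

Request:
{"name": "play_rows", "arguments": {"series": [0, -0.006, 0, 0, 0, 0, 0, 0, -0.014, 0, -0.0004, 0, 0, 0, 0, -0.022, 0, -0.0006, 0, 0, 0, 0, -0.03, 0, -0.0009, 0, 0, 0, 0, -0.038, 0, -0.0011, 0, 0, 0, 0, -0.046, 0, -0.0014, 0, 0, 0, 0, -0.054, -0.0002, -0.0016, 0, 0, 0, 0, -0.062, -0.0002, -0.0018, 0, 0, 0, 0, -0.07, -0.0002, -0.002, 0, 0, 0]}}

```text
time: 20.23
position: [0.4487, -0.2086, 0.1061]
tool_rot: [-0.011, -3.111, 0.002]
ft_force: [-0.5, 0.1, 0.2]
grip_width: 0.246
```

Run:
```python
from h import *
s=show()
d=get_image("top");crop(d,300,110,460,250,4,"u_t.png")
d=get_image("scene");crop(d,200,110,340,220,5,"u_s.png")
```

```text
{'time': 20.2333, 'position': [0.4487, -0.2086, 0.1061], 'tool_rot': [-0.011, -3.1109, 0.0016], 'joint_positions': [0.7231, 0.1267, -0.3718, 1.9366, 0.0639, 1.1162, 1.8882], 'ft_force': [-0.5222, 0.0759, 0.2319], 'grip_width': 0.2459}
[[-1.0, 0.007, -0.031], [0.007, 1.0, -0.001], [0.031, -0.001, -1.0]]
```

View pics/u_t.png

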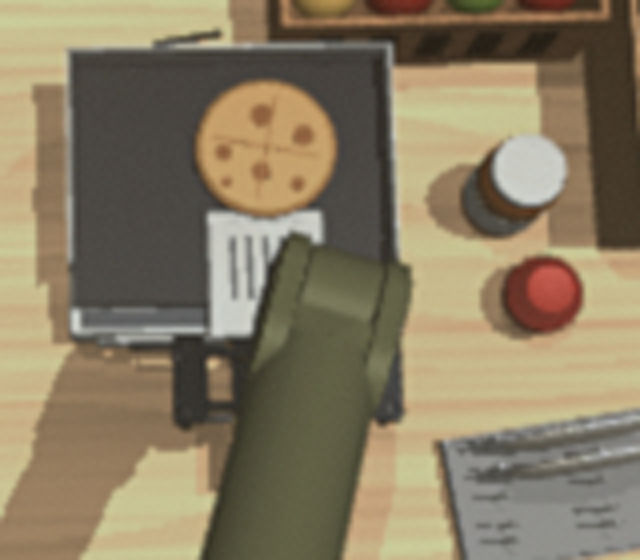

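View pics/u_s.png

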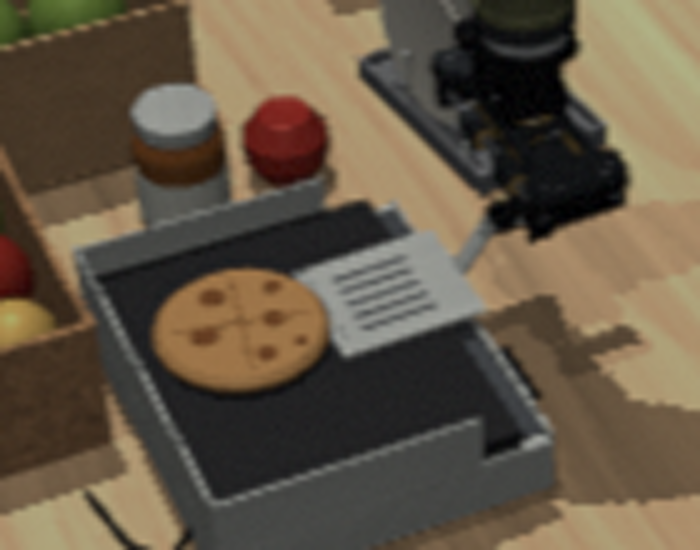

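Request:
{"name": "play_rows", "arguments": {"series": [0, -0.005, 0, -0.0001, 0, 0, 0, 0, -0.01, 0, -0.0003, 0, 0, 0, 0, -0.016, 0, -0.0004, 0, 0, 0, 0, -0.022, 0, -0.0006, 0, 0, 0, 0, -0.028, 0, -0.0008, 0, 0, 0, 0, -0.034, 0, -0.001, 0, 0, 0, 0, -0.04, 0, -0.0012, 0, 0, 0]}}

```text
time: 20.92
position: [0.4885, -0.2089, 0.1061]
tool_rot: [-0.011, -3.111, 0.002]
ft_force: [-0.4, -0.2, -0.1]
grip_width: 0.245
```

Run:
```python
from h import *
s=show()
d=get_image("top");crop(d,300,110,460,250,4,"v_t.png")
d=get_image("scene");crop(d,200,110,340,220,5,"v_s.png")
```

```text
{'time': 20.9167, 'position': [0.4885, -0.2089, 0.1061], 'tool_rot': [-0.0111, -3.1109, 0.0017], 'joint_positions': [0.6893, 0.2041, -0.3797, 1.8518, 0.0947, 1.1305, 1.8376], 'ft_force': [-0.3782, -0.2223, -0.0793], 'grip_width': 0.2447}
[[-1.0, 0.007, -0.031], [0.007, 1.0, -0.001], [0.031, -0.001, -1.0]]
```

View pics/v_t.png

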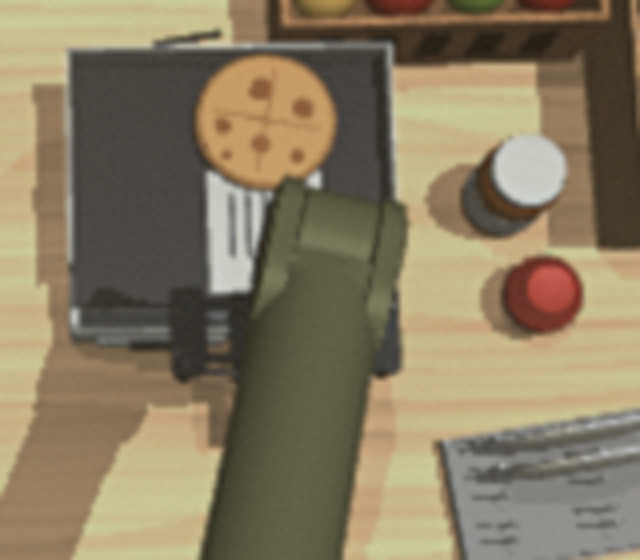

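View pics/v_s.png

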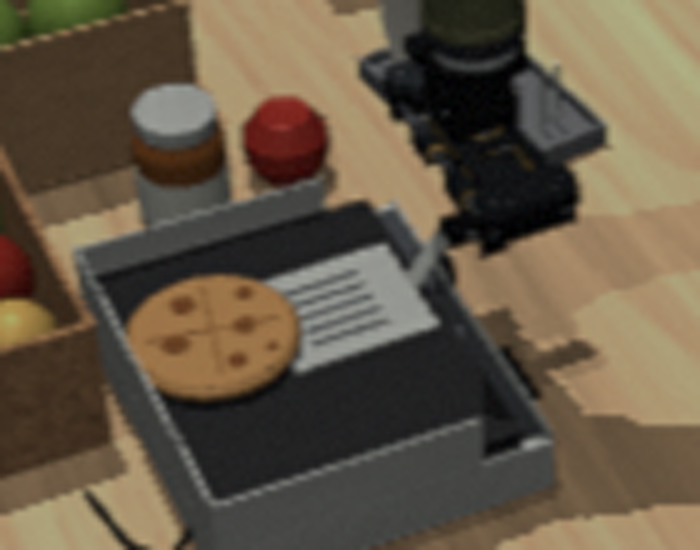

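Request:
{"name": "play_rows", "arguments": {"series": [0, -0.005, 0, -0.0001, 0, 0, 0, 0, -0.01, 0, -0.0003, 0, 0, 0, 0, -0.015, 0, -0.0004, 0, 0, 0, 0, -0.02, 0, -0.0006, 0, 0, 0, 0, -0.025, 0, -0.0007, 0, 0, 0, 0, -0.03, 0, -0.0009, 0, 0, 0]}}

```text
time: 21.52
position: [0.5184, -0.2091, 0.1061]
tool_rot: [-0.011, -3.111, 0.002]
ft_force: [-1.5, 0.7, -0.2]
grip_width: 0.249
```

Request:
{"name": "play_rows", "arguments": {"series": [0, -0.005, 0, -0.0001, 0, 0, 0, 0, -0.01, 0, -0.0003, 0, 0, 0, 0, -0.015, 0, -0.0004, 0, 0, 0, 0, -0.02, 0, -0.0006, 0, 0, 0, 0, -0.025, 0, -0.0007, 0, 0, 0, 0, -0.03, 0, -0.0009, 0, 0, 0]}}

```text
time: 22.02
position: [0.5483, -0.2093, 0.106]
tool_rot: [-0.011, -3.111, 0.002]
ft_force: [-0.7, -0.4, 0.4]
grip_width: 0.248
```

Run:
```python
from h import *
s=show()
d=get_image("top");crop(d,300,110,460,250,4,"w_t.png")
d=get_image("scene");crop(d,200,110,340,220,5,"w_s.png")
```

```text
{'time': 22.0167, 'position': [0.5483, -0.2093, 0.106], 'tool_rot': [-0.011, -3.1108, 0.0018], 'joint_positions': [0.6346, 0.3186, -0.3821, 1.7157, 0.1376, 1.162, 1.7751], 'ft_force': [-0.6876, -0.3546, 0.4353], 'grip_width': 0.2481}
[[-0.999, 0.007, -0.031], [0.007, 1.0, -0.001], [0.031, -0.001, -1.0]]
```

View pics/w_t.png

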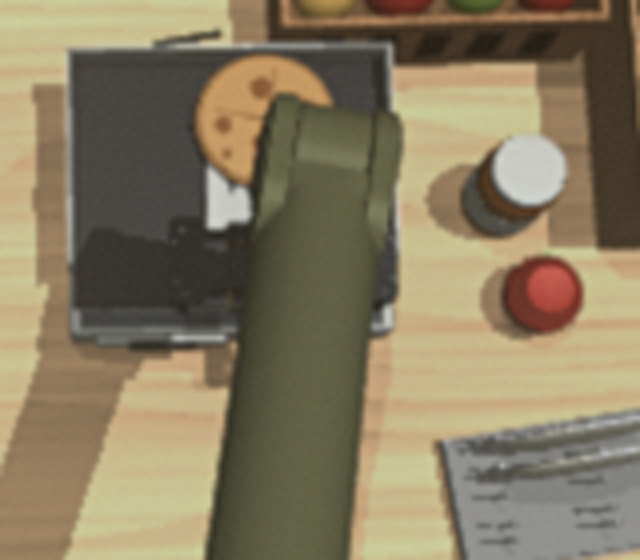

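View pics/w_s.png

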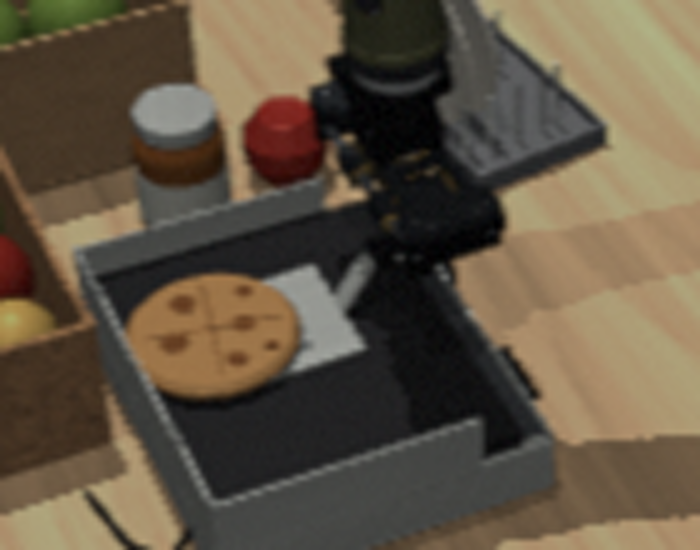

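Request:
{"name": "play_rows", "arguments": {"series": [0, -0.005, 0, -0.0001, 0, 0, 0, 0, -0.01, 0, -0.0003, 0, 0, 0, 0, -0.015, 0, -0.0004, 0, 0, 0, 0, -0.02, 0, -0.0006, 0, 0, 0, 0, -0.024, 0, -0.0007, 0, 0, 0, 0, -0.027, 0, -0.0008, 0, 0, 0, 0, -0.027, 0, -0.0008, 0, 0, 0]}}

```text
time: 22.7
position: [0.5759, -0.2093, 0.106]
tool_rot: [-0.01, -3.112, 0.002]
ft_force: [-0.7, -0.0, -0.9]
grip_width: 0.246
```

Run:
```python
from h import *
s=show()
d=get_image("top");crop(d,300,110,460,250,4,"x_t.png")
d=get_image("scene");crop(d,200,110,340,220,5,"x_s.png")
```

```text
{'time': 22.7, 'position': [0.5759, -0.2093, 0.106], 'tool_rot': [-0.0105, -3.112, 0.0015], 'joint_positions': [0.609, 0.3698, -0.3807, 1.6505, 0.1547, 1.1787, 1.7524], 'ft_force': [-0.6719, -0.0022, -0.8977], 'grip_width': 0.2457}
[[-1.0, 0.007, -0.03], [0.007, 1.0, -0.001], [0.03, -0.001, -1.0]]
```

View pics/x_t.png

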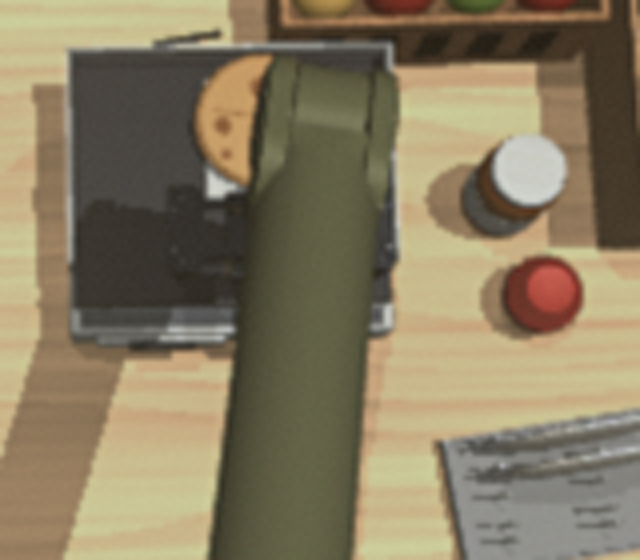

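View pics/x_s.png

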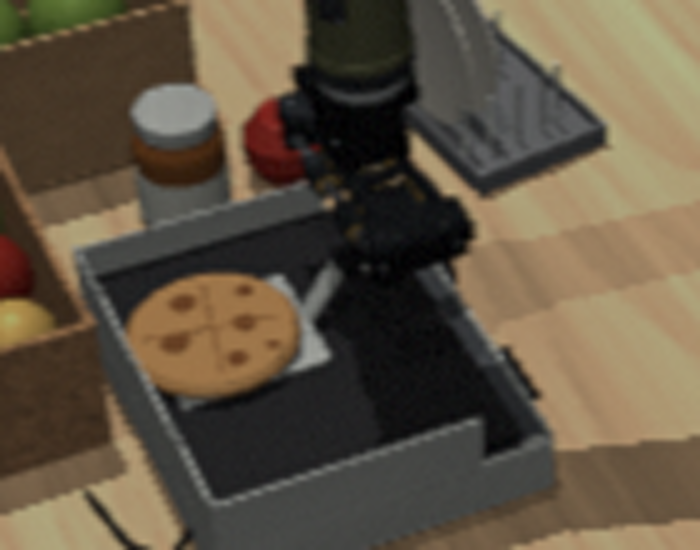

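Request:
{"name": "play_rows", "arguments": {"series": [0, -0.004, 0, 0, 0, 0, 0, 0, -0.004, 0, 0, 0, 0, 0, 0, -0.004, 0, -0.001, 0, -1, 0, 0, -0.003, 0, -0.003, 0, -2, 0, 0, -0.002, 0, -0.006, 0, -3, 0, 0, -0.001, 0, -0.009, 0, -3.5, 0, 0, 0, 0, -0.013, 0, -3.5, 0, 0, 0, 0, -0.017, 0, -3.5, 0, 0, 0, 0, -0.017, 0, -3.5, 0]}}

```text
time: 23.55
position: [0.5761, -0.2098, 0.1246]
tool_rot: [0.011, 3.109, -0.004]
ft_force: [0.4, 0.8, -2.1]
grip_width: 0.249
```

Run:
```python
from h import *
s=show()
d=get_image("scene");crop(d,200,110,340,220,5,"y_s.png")
```

```text
{'time': 23.55, 'position': [0.5761, -0.2098, 0.1246], 'tool_rot': [0.0112, 3.109, -0.0036], 'joint_positions': [0.638, 0.3107, -0.3903, 1.6868, 0.1217, 1.1368, 1.7805], 'ft_force': [0.36, 0.7756, -2.1106], 'grip_width': 0.2495}
[[-0.999, 0.007, 0.033], [0.007, 1.0, -0.002], [-0.033, -0.002, -0.999]]
```

View pics/y_s.png

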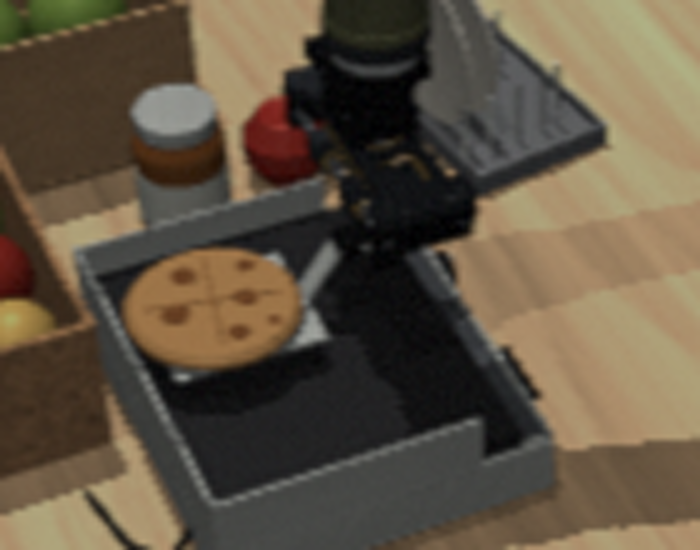

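Request:
{"name": "play_rows", "arguments": {"series": [0, 0.001, 0, -0.004, 0, 0, 0, 0, 0.003, 0, -0.011, 0, 0, 0, 0, 0.006, 0, -0.02, 0, 0, 0, 0, 0.01, 0, -0.031, 0, 0, 0, 0, 0.014, 0, -0.043, 0, 0, 0, 0, 0.018, 0, -0.055, 0, 0, 0, 0, 0.021, 0, -0.066, 0, 0, 0, 0, 0.023, 0, -0.075, 0, 0, 0, 0, 0.024, 0, -0.08, 0, 0, 0, 0, 0.024, 0, -0.082, 0, 0, 0]}}

```text
time: 24.43
position: [0.5493, -0.2095, 0.2058]
tool_rot: [0.011, 3.109, -0.004]
ft_force: [0.1, 0.2, -3.2]
grip_width: 0.243
```

Run:
```python
from h import *
s=show()
d=get_image("scene");crop(d,180,80,340,210,5,"z_s.png")
d=get_image("top");crop(d,300,90,460,230,4,"z_t.png")
```

```text
{'time': 24.4333, 'position': [0.5493, -0.2095, 0.2058], 'tool_rot': [0.0113, 3.1093, -0.0037], 'joint_positions': [0.6715, 0.197, -0.395, 1.6519, 0.0718, 1.2765, 1.8284], 'ft_force': [0.1259, 0.2092, -3.1764], 'grip_width': 0.2432}
[[-0.999, 0.007, 0.032], [0.007, 1.0, -0.003], [-0.032, -0.002, -0.999]]
```

View pics/z_s.png

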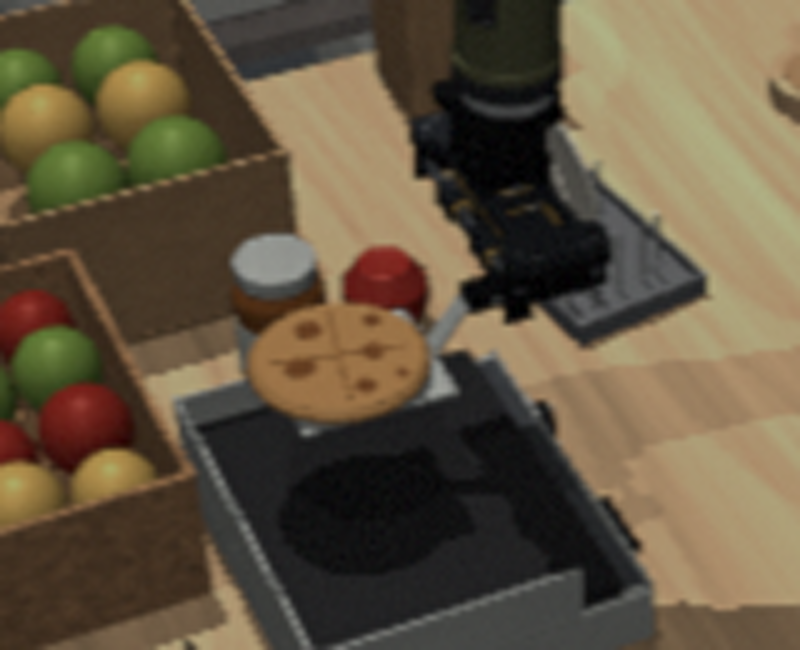

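View pics/z_t.png

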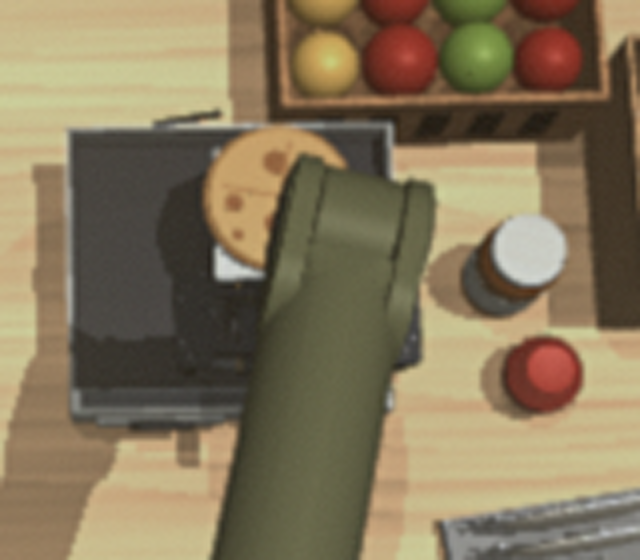

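Request:
{"name": "play_rows", "arguments": {"series": [0, 0.001, 0.005, 0, 0, 0, 0, 0, 0.002, 0.015, 0, 0, 0, 0, 0, 0.003, 0.03, 0, 0, 0, 0, 0, 0.004, 0.05, 0, 0, 0, 0, 0, 0.006, 0.073, 0, 0, 0, 0, 0, 0.008, 0.098, 0, 0, 0, 0, 0, 0.01, 0.123, 0, 0, 0, 0, 0, 0.011, 0.148, 0, 0, 0, 0, 0, 0.012, 0.173, 0, 0, 0, 0, 0, 0.013, 0.198, 0, 0, 0, 0]}}

```text
time: 25.37
position: [0.5364, -0.0077, 0.2033]
tool_rot: [0.008, 3.112, -0.001]
ft_force: [-0.0, -0.3, -2.6]
grip_width: 0.251
```

Request:
{"name": "play_rows", "arguments": {"series": [0, 0.001, 0.025, 0, 0, 0, 0, 0, 0.003, 0.05, 0, 0, 0, 0, 0, 0.005, 0.075, 0, 0, 0, 0, 0, 0.007, 0.1, 0, 0, 0, 0, 0, 0.009, 0.123, 0, 0, 0, 0, 0, 0.01, 0.143, 0, 0, 0, 0, 0, 0.011, 0.159, 0, 0, 0, 0, 0, 0.012, 0.171, 0, 0, 0, 0, 0, 0.013, 0.179, 0, 0, 0, 0, 0, 0.013, 0.183, 0, 0, 0, 0]}}

```text
time: 26.2
position: [0.5242, 0.1748, 0.2028]
tool_rot: [0.005, 3.112, -0.001]
ft_force: [0.0, 0.4, -1.6]
grip_width: 0.244
```

Run:
```python
from h import *
s=show()
d=get_image("scene");crop(d,220,140,380,300,4,"A_s.png")
d=get_image("top");crop(d,210,90,370,250,4,"A_t.png")
```

```text
{'time': 26.2, 'position': [0.5242, 0.1748, 0.2028], 'tool_rot': [0.0054, 3.1119, -0.0009], 'joint_positions': [0.2522, 0.1541, -0.6875, 1.7277, 0.1157, 1.2694, 1.1061], 'ft_force': [0.0137, 0.4274, -1.5688], 'grip_width': 0.2437}
[[-1.0, 0.003, 0.03], [0.003, 1.0, -0.001], [-0.03, -0.001, -1.0]]
```

View pics/A_s.png

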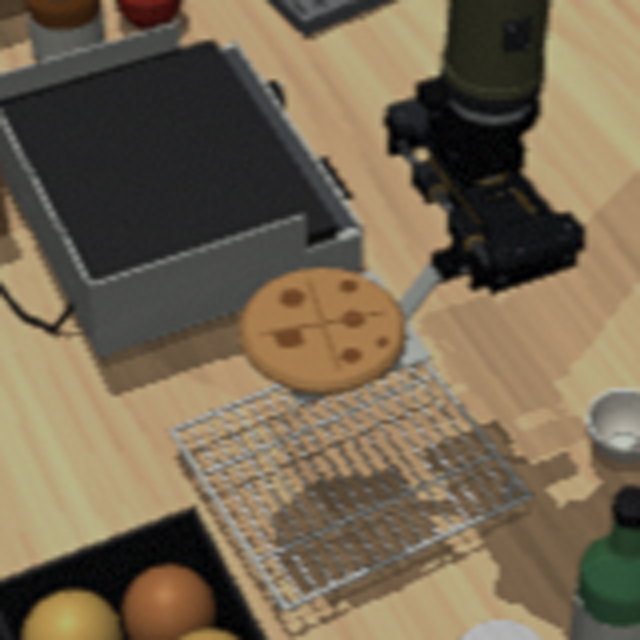

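View pics/A_t.png

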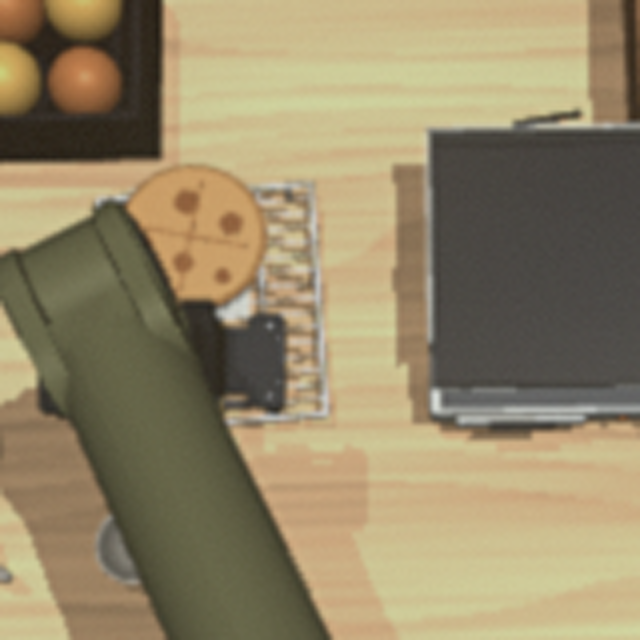

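Run:
```python
from h import *
d=get_image("top");h=cv2.cvtColor(d["frame"],cv2.COLOR_RGB2HSV)
m=((h[...,0]<20)&(h[...,1]>90)&(h[...,2]>120)).astype(np.uint8)*255
m[:128]=0;m[170:]=0;m[:,:236]=0;m[:,282:]=0
c=max(cv2.findContours(m,0,1)[0],key=cv2.contourArea)
pts=c[:,0,:];print(pts.min(0),pts.max(0))
# use upper/right arc
P=np.array([onz(d,u+.0,v+.0,.203) for u,v in pts if (v<150 and u>250) or u>272])
from scipy.optimize import least_squares
r=least_squares(lambda q:np.hypot(P[:,0]-q[0],P[:,1]-q[1])-.064,[.65,.17]);print(r.x,np.abs(r.fun).max(),len(P))
```

```text
[236 128] [277 165]
[0.65313069 0.16811777] 0.011623016284976168 51
```

Run:
```python
from h import *
R=down(179.7)
Rn=R*Ro.from_euler('y',6,degrees=True)
s=get_state();Rc=Ro.from_rotvec(s["tool_rot"])
# tip in tool frame: from level: tip = TCP + .179 fwd, underside .0213 below TCP -> tool (-.179,0,+.0213)
tl=np.array([-.179,0,.0213])
print("tip now",s["position"]+Rc.apply(tl))
tip=np.array([.702,.1735,.036])
rel(tip+np.array([0,0,.06])-R.apply(tl),R)
p=tip-Rn.apply(tl);print(p);rel(p,Rn)
```

```text
tip now [0.70494979 0.17068524 0.18696221]
shift [0.005, 0.0027, 0.0854] turn [-0.1, 1.73, -0.08] |t| 0.086 |w| 1.7
[0.52620945 0.17442045 0.07589391]
shift [0.003, 0.0027, 0.1269] turn [-0.1, 7.73, -0.09] |t| 0.127 |w| 7.7
```

Request:
{"name": "play_rows", "arguments": {"series": [0, 0.001, 0.001, 0.004, 0, 0, 0, 0, 0.002, 0.002, 0.011, 0, 0.3, 0, 0, 0.003, 0.003, 0.021, 0, 0.6, 0, 0, 0.003, 0.003, 0.034, 0, 0.9, 0, 0, 0.004, 0.003, 0.047, 0, 1.2, 0, 0, 0.004, 0.003, 0.06, 0, 1.5, 0, 0, 0.005, 0.003, 0.071, 0, 1.7, 0, 0, 0.005, 0.003, 0.079, 0, 1.7, 0, 0, 0.005, 0.003, 0.084, 0, 1.7, 0, 0, 0.005, 0.003, 0.0855, 0, 1.7, 0]}}

```text
time: 27.18
position: [0.5227, 0.1748, 0.1162]
tool_rot: [-0.011, -3.141, 0.002]
ft_force: [-0.0, 0.3, -2.3]
grip_width: 0.244
```

Run:
```python
from h import *
s=show();R=down(179.7);Rn=R*Ro.from_euler('y',6,degrees=True);Rc=Ro.from_rotvec(s["tool_rot"]);tl=np.array([-.179,0,.0213])
print("tip now",s["position"]+Rc.apply(tl))
for z in(.05,.036): rel(np.array([.702,.1735,z])-Rn.apply(tl),Rn)
d=get_image("scene");crop(d,220,140,380,300,4,"B_s.png")
```

```text
{'time': 27.1833, 'position': [0.5227, 0.1748, 0.1162], 'tool_rot': [-0.0108, -3.1407, 0.0023], 'joint_positions': [0.2247, 0.2555, -0.675, 1.8091, 0.1759, 1.1386, 1.0551], 'ft_force': [-0.0421, 0.2528, -2.2942], 'grip_width': 0.2443}
[[-1.0, 0.007, -0.001], [0.007, 1.0, -0.001], [0.001, -0.001, -1.0]]
tip now [0.70171639 0.17350111 0.09470466]
shift [-0.0035, -0.0003, 0.0263] turn [-0.08, 5.95, -0.1] |t| 0.026 |w| 6.0
shift [-0.0035, -0.0003, 0.0403] turn [-0.08, 5.95, -0.1] |t| 0.04 |w| 6.0
```

View pics/B_s.png

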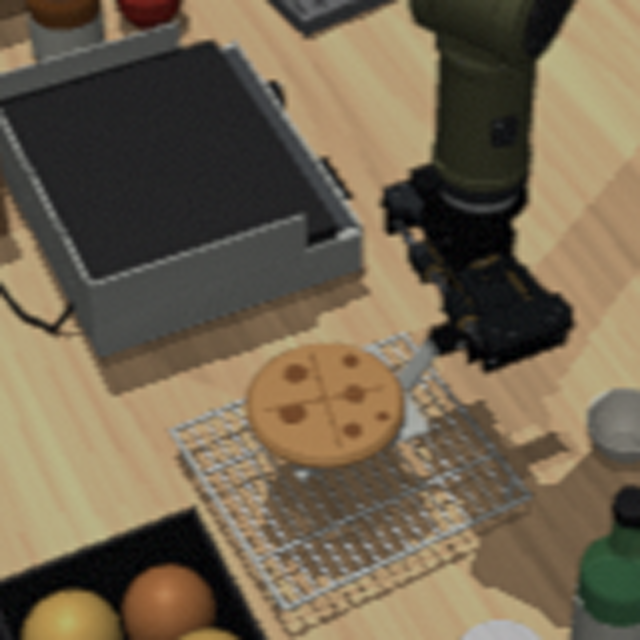

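Request:
{"name": "play_rows", "arguments": {"series": [0, 0, 0, 0.003, 0, 0.5, 0, 0, 0, 0, 0.008, 0, 1.5, 0, 0, -0.001, 0, 0.014, 0, 2.5, 0, 0, -0.002, 0, 0.02, 0, 3.5, 0, 0, -0.003, 0, 0.026, 0, 4.5, 0, 0, -0.0035, 0, 0.031, 0, 5.3, 0, 0, -0.0035, 0, 0.035, 0, 6, 0, 0, -0.0035, 0, 0.038, 0, 6, 0, 0, -0.0035, 0, 0.04, 0, 6, 0, 0, -0.0035, 0, 0.04, 0, 6, 0]}}

```text
time: 28.07
position: [0.5264, 0.1748, 0.0769]
tool_rot: [-0.011, -3.037, 0.002]
ft_force: [0.4, -0.4, -2.4]
grip_width: 0.248
```

Request:
{"name": "play_rows", "arguments": {"series": [0, 0, 0, 0.0015, 0, 0, 0, 0, 0, 0, 0.003, 0, 0, 0, 0, 0, 0, 0.003, 0, 0, 0]}}

```text
time: 28.32
position: [0.5264, 0.1748, 0.0745]
tool_rot: [-0.011, -3.038, 0.002]
ft_force: [-1.0, -0.9, -2.1]
grip_width: 0.244
```

Run:
```python
from h import *
s=show();Rc=Ro.from_rotvec(s["tool_rot"]);tl=np.array([-.179,0,.0213])
print("tip now",s["position"]+Rc.apply(tl))
d=get_image("scene");crop(d,220,140,380,300,4,"C_s.png")
```

```text
{'time': 28.3167, 'position': [0.5264, 0.1748, 0.0745], 'tool_rot': [-0.0106, -3.0379, 0.0017], 'joint_positions': [0.1959, 0.3896, -0.6513, 1.7534, 0.2059, 1.177, 1.0453], 'ft_force': [-1.0204, -0.9052, -2.1272], 'grip_width': 0.2437}
[[-0.995, 0.007, -0.104], [0.007, 1.0, -0.001], [0.104, -0.001, -0.995]]
tip now [0.7021843  0.17350735 0.03474977]
```

View pics/C_s.png

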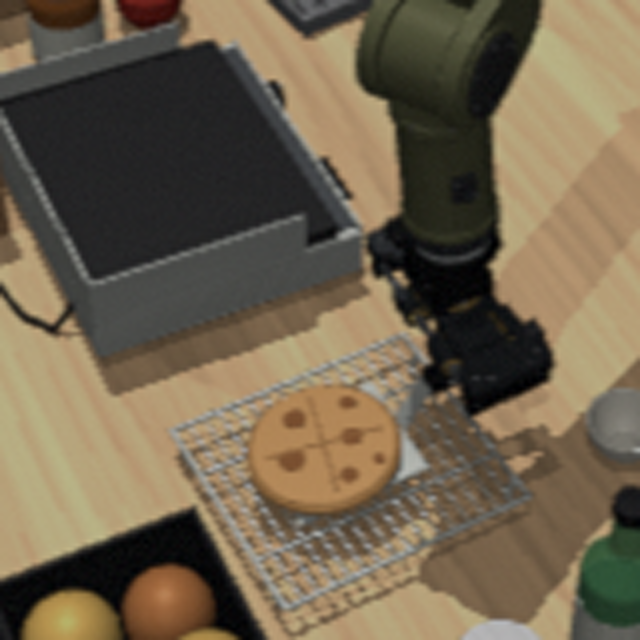

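Request:
{"name": "play_rows", "arguments": {"series": [0, 0, 0, 0.0015, 0, 0, 0, 0, 0, 0, 0.0025, 0, 0, 0, 0, 0, 0, 0.0025, 0, 0, 0]}}

```text
time: 28.62
position: [0.5261, 0.1747, 0.0718]
tool_rot: [-0.011, -3.037, 0.002]
ft_force: [0.6, 0.4, -2.4]
grip_width: 0.246
```

Request:
{"name": "play_rows", "arguments": {"series": [0, 0, 0, 0.0015, 0, 0, 0, 0, 0, 0, 0.0015, 0, 0, 0]}}

```text
time: 28.78
position: [0.5262, 0.1748, 0.0704]
tool_rot: [-0.011, -3.038, 0.001]
ft_force: [-1.1, -0.5, -1.1]
grip_width: 0.243
```

Request:
{"name": "play_rows", "arguments": {"series": [0, 0, 0, 0.001, 0, 0, 0, 0, 0, 0, 0.001, 0, 0, 0]}}

```text
time: 28.95
position: [0.5261, 0.1749, 0.0695]
tool_rot: [-0.011, -3.038, 0.001]
ft_force: [-1.5, 0.5, -0.5]
grip_width: 0.247
```

Run:
```python
from h import *
s=show();Rc=Ro.from_rotvec(s["tool_rot"]);tl=np.array([-.179,0,.0213])
print("tip now",s["position"]+Rc.apply(tl))
d=get_image("scene");crop(d,220,180,360,300,5,"D_s.png")
```

```text
{'time': 28.95, 'position': [0.5261, 0.1749, 0.0695], 'tool_rot': [-0.0106, -3.038, 0.0012], 'joint_positions': [0.1943, 0.3948, -0.6498, 1.7581, 0.2093, 1.1678, 1.0428], 'ft_force': [-1.5388, 0.5212, -0.4911], 'grip_width': 0.2475}
[[-0.995, 0.007, -0.103], [0.007, 1.0, -0.0], [0.103, -0.001, -0.995]]
tip now [0.70192909 0.17365273 0.0298145 ]
```

View pics/D_s.png

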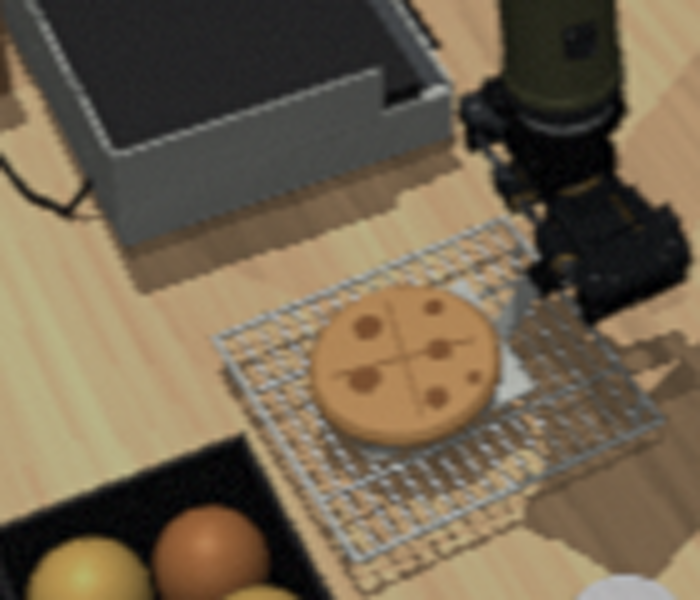

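Request:
{"name": "play_rows", "arguments": {"series": [0, 0.004, 0, 0.0004, 0, 0, 0, 0, 0.01, 0, 0.001, 0, 0, 0, 0, 0.017, 0, 0.0017, 0, 0, 0, 0, 0.025, -0.0001, 0.0026, 0, 0, 0, 0, 0.033, -0.0002, 0.0034, 0, 0, 0, 0, 0.04, -0.0002, 0.0041, 0, 0, 0]}}

```text
time: 29.5
position: [0.4846, 0.1749, 0.0696]
tool_rot: [-0.01, -3.038, 0.002]
ft_force: [1.8, 0.1, -1.7]
grip_width: 0.246
```

Run:
```python
from h import *
s=show()
d=get_image("scene");crop(d,220,180,360,300,5,"E_s.png")
```

```text
{'time': 29.5, 'position': [0.4846, 0.1749, 0.0696], 'tool_rot': [-0.0103, -3.0376, 0.0019], 'joint_positions': [0.2166, 0.3157, -0.6744, 1.8541, 0.1669, 1.1388, 1.0438], 'ft_force': [1.8488, 0.1116, -1.7292], 'grip_width': 0.2457}
[[-0.995, 0.007, -0.104], [0.007, 1.0, -0.001], [0.104, -0.002, -0.995]]
```

View pics/E_s.png

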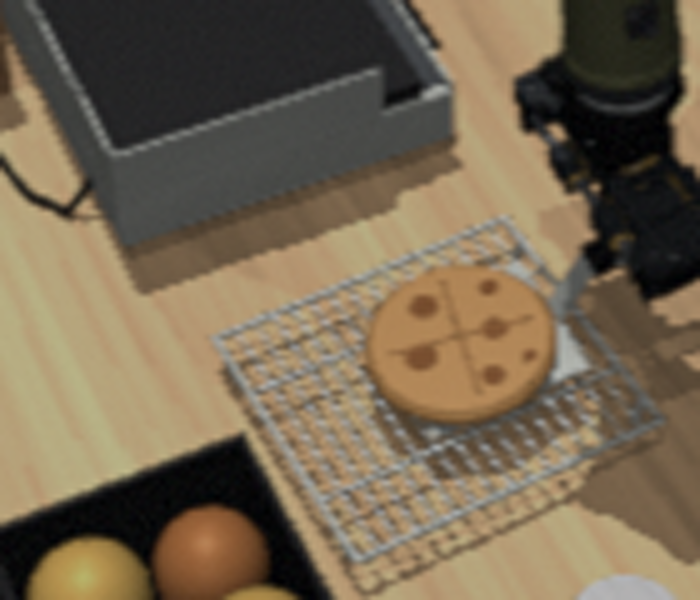

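Run:
```python
from h import *
s=get_state();R=down(179.6);tl=np.array([-.179,0,.0213])
for a,x,z in((8,.703,.045),(14,.703,.034),(14,.703,.030)):
    Rn=R*Ro.from_euler('y',a,degrees=True);rel(np.array([x,.1735,z])-Rn.apply(tl),Rn)
```

```text
shift [-0.043, -0.0001, -0.0262] turn [-0.14, 1.96, 0.05] |t| 0.05 |w| 2.0
shift [-0.048, -0.0001, -0.0337] turn [-0.14, 7.96, 0.04] |t| 0.059 |w| 8.0
shift [-0.0484, -0.0001, -0.0297] turn [-0.14, 7.96, 0.04] |t| 0.057 |w| 8.0
```

Request:
{"name": "play_rows", "arguments": {"series": [0, -0.003, 0, -0.006, 0, 0, 0, 0, -0.009, 0, -0.013, 0, 0, 0, 0, -0.017, 0, -0.018, 0, 0, 0, 0, -0.026, 0, -0.021, 0, 0.5, 0, 0, -0.034, 0, -0.024, 0, 1, 0, 0, -0.04, 0, -0.026, 0, 1.5, 0, 0, -0.043, 0, -0.027, 0, 2, 0, 0, -0.044, 0, -0.029, 0, 3, 0, 0, -0.045, 0, -0.031, 0, 4.5, 0, 0, -0.0465, 0, -0.0325, 0, 6, 0]}}

```text
time: 30.38
position: [0.5353, 0.1747, 0.0972]
tool_rot: [-0.01, -2.931, 0.001]
ft_force: [0.8, -0.0, -1.9]
grip_width: 0.246
```

Request:
{"name": "play_rows", "arguments": {"series": [0, -0.0008, 0, -0.0006, 0, 1, 0, 0, -0.0016, 0, -0.0012, 0, 2, 0, 0, -0.0018, 0, 0.0005, 0, 2, 0, 0, -0.002, 0, 0.002, 0, 2, 0, 0, -0.002, 0, 0.002, 0, 2, 0]}}

```text
time: 30.8
position: [0.5366, 0.1747, 0.0943]
tool_rot: [-0.01, -2.898, 0.001]
ft_force: [-0.0, 0.5, -2.0]
grip_width: 0.249
```

Run:
```python
from h import *
s=show();Rc=Ro.from_rotvec(s["tool_rot"]);tl=np.array([-.179,0,.0213])
print("tip now",s["position"]+Rc.apply(tl))
d=get_image("scene");crop(d,220,180,360,300,5,"F_s.png")
```

```text
{'time': 30.8, 'position': [0.5366, 0.1747, 0.0943], 'tool_rot': [-0.0099, -2.8977, 0.0008], 'joint_positions': [0.1754, 0.4959, -0.6377, 1.5924, 0.1889, 1.3706, 1.0701], 'ft_force': [-0.048, 0.4847, -1.9963], 'grip_width': 0.2486}
[[-0.97, 0.007, -0.241], [0.007, 1.0, 0.0], [0.241, -0.001, -0.97]]
tip now [0.70513203 0.17343795 0.03039102]
```

View pics/F_s.png

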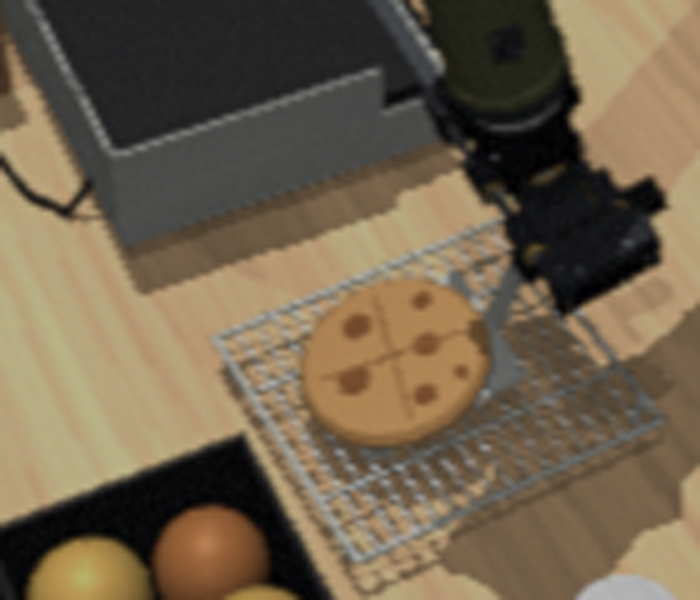

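Request:
{"name": "play_rows", "arguments": {"series": [0, -0.0004, 0, 0.0015, 0, 0, 0, 0, -0.0005, 0, 0.002, 0, 0, 0, 0, -0.0005, 0, 0.002, 0, 0, 0]}}

```text
time: 31.1
position: [0.5366, 0.1747, 0.0929]
tool_rot: [-0.01, -2.898, 0.001]
ft_force: [-1.4, -0.6, 0.6]
grip_width: 0.246
```

Request:
{"name": "play_rows", "arguments": {"series": [0, 0.005, 0, 0.0012, 0, 0, 0, 0, 0.013, 0, 0.0032, 0, 0, 0, 0, 0.022, -0.0001, 0.0055, 0, 0, 0, 0, 0.028, -0.0002, 0.007, 0, 0, 0, 0, 0.03, -0.0002, 0.0075, 0, 0, 0]}}

```text
time: 31.52
position: [0.5046, 0.1747, 0.0928]
tool_rot: [-0.009, -2.898, 0.001]
ft_force: [0.2, 0.5, -1.4]
grip_width: 0.248
```

Run:
```python
from h import *
s=show()
d=get_image("scene");crop(d,220,180,360,300,5,"G_s.png")
```

```text
{'time': 31.5167, 'position': [0.5046, 0.1747, 0.0928], 'tool_rot': [-0.0092, -2.898, 0.0014], 'joint_positions': [0.1952, 0.4379, -0.655, 1.6747, 0.1624, 1.3401, 1.0672], 'ft_force': [0.2257, 0.5154, -1.4098], 'grip_width': 0.248}
[[-0.97, 0.006, -0.241], [0.006, 1.0, -0.0], [0.241, -0.002, -0.97]]
```

View pics/G_s.png

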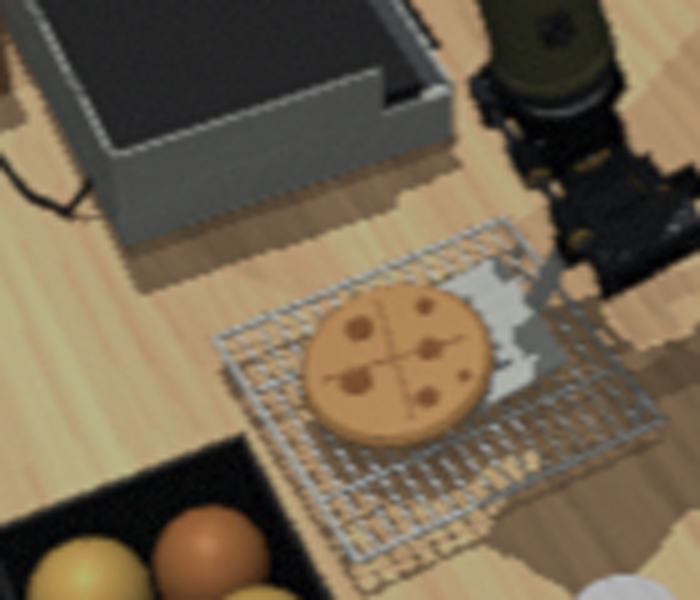

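Request:
{"name": "play_rows", "arguments": {"series": [0, 0.005, 0, 0.0012, 0, 0, 0, 0, 0.012, 0, 0.003, 0, 0, 0, 0, 0.019, 0, 0.0047, 0, 0, 0, 0, 0.026, -0.0001, 0.0064, 0, 0, 0, 0, 0.033, -0.0002, 0.0082, 0, 0, 0, 0, 0.04, -0.0002, 0.01, 0, 0, 0, 0, 0.047, -0.0002, 0.0117, 0, 0, 0, 0, 0.052, -0.0002, 0.0129, 0, 0, 0]}}

```text
time: 32.23
position: [0.4514, 0.1748, 0.0926]
tool_rot: [-0.01, -2.898, 0.001]
ft_force: [1.3, 0.9, -0.6]
grip_width: 0.248
```

Run:
```python
from h import *
s=show()
d=get_image("scene");crop(d,220,180,360,300,5,"H_s.png")
```

```text
{'time': 32.2333, 'position': [0.4514, 0.1748, 0.0926], 'tool_rot': [-0.0101, -2.8978, 0.0009], 'joint_positions': [0.2271, 0.336, -0.685, 1.8019, 0.108, 1.2994, 1.0699], 'ft_force': [1.2889, 0.8699, -0.6067], 'grip_width': 0.2479}
[[-0.97, 0.007, -0.241], [0.007, 1.0, 0.0], [0.241, -0.001, -0.97]]
```

View pics/H_s.png

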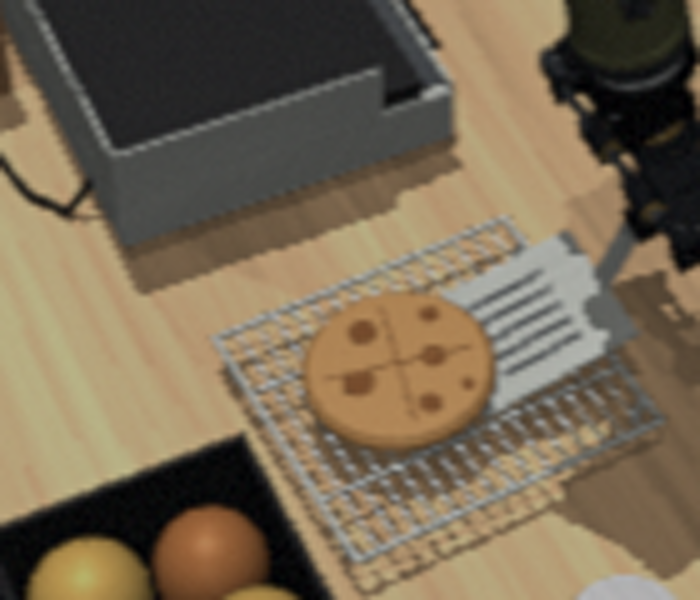

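Working; the loaf stays. I continue withdrawing.

Request:
{"name": "play_rows", "arguments": {"series": [0, 0.005, 0, 0.0012, 0, 0, 0, 0, 0.012, 0, 0.003, 0, 0, 0, 0, 0.019, 0, 0.0047, 0, 0, 0, 0, 0.026, -0.0001, 0.0064, 0, 0, 0, 0, 0.033, -0.0002, 0.0082, 0, 0, 0, 0, 0.038, -0.0002, 0.0094, 0, 0, 0, 0, 0.04, -0.0002, 0.01, 0, 0, 0]}}

```text
time: 32.87
position: [0.4102, 0.1748, 0.0926]
tool_rot: [-0.01, -2.898, 0.001]
ft_force: [-0.1, 0.0, -0.2]
grip_width: 0.242
```

Run:
```python
from h import *
s=show();Rc=Ro.from_rotvec(s["tool_rot"]);tl=np.array([-.179,0,.0213])
print("tip now",s["position"]+Rc.apply(tl))
d=get_image("scene");crop(d,220,180,360,300,5,"I_s.png")
d=get_image("top");crop(d,210,110,340,240,5,"I_t.png")
```

```text
{'time': 32.8667, 'position': [0.4102, 0.1748, 0.0926], 'tool_rot': [-0.0098, -2.8979, 0.0013], 'joint_positions': [0.2492, 0.2524, -0.7085, 1.8946, 0.0582, 1.2741, 1.0794], 'ft_force': [-0.079, 0.0369, -0.1803], 'grip_width': 0.2422}
[[-0.97, 0.007, -0.241], [0.007, 1.0, -0.0], [0.241, -0.002, -0.97]]
tip now [0.57879036 0.17363012 0.02870126]
```

View pics/I_s.png

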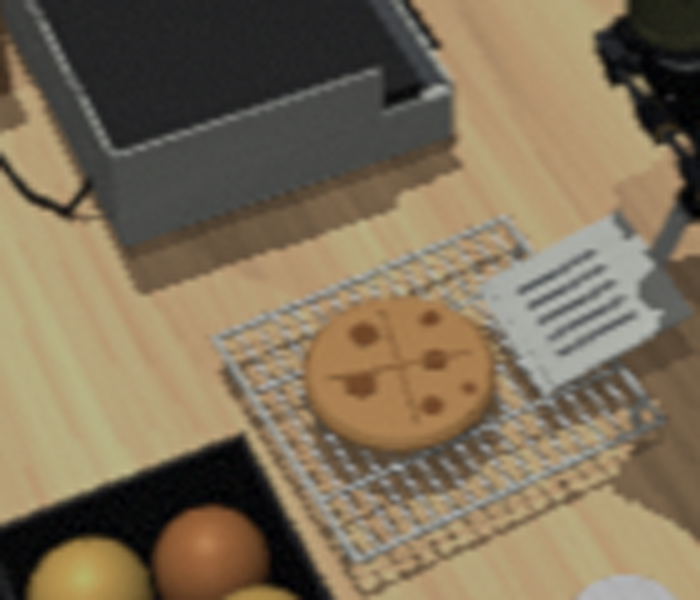

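View pics/I_t.png

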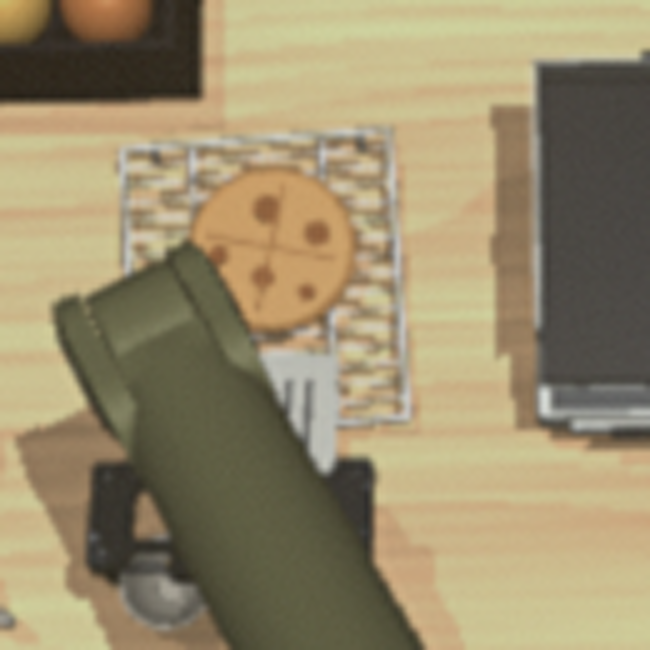

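Request:
{"name": "play_rows", "arguments": {"series": [0, 0.003, 0, -0.012, 0, 0, 0, 0, 0.009, 0, -0.035, 0, 0, 0, 0, 0.017, 0, -0.068, 0, 0, 0, 0, 0.026, 0, -0.105, 0, -4, 0, 0, 0.031, 0, -0.125, 0, -9, 0, 0, 0.031, 0, -0.125, 0, -14, 0, 0, 0.031, 0, -0.125, 0, -14, 0]}}

```text
time: 33.55
position: [0.4099, 0.1762, 0.2242]
tool_rot: [0.007, 3.133, -0.006]
ft_force: [-0.3, 0.2, -1.8]
grip_width: 0.246
```

Run:
```python
from h import *
s=show();rel([.41,.10,.2],down(90));rel([.41,.10,.04],down(90))
```

```text
{'time': 33.55, 'position': [0.4099, 0.1762, 0.2242], 'tool_rot': [0.0072, 3.1331, -0.0059], 'joint_positions': [0.3192, -0.126, -0.7216, 1.9057, -0.0787, 1.3251, 1.1864], 'ft_force': [-0.3077, 0.1733, -1.8487], 'grip_width': 0.2463}
[[-1.0, 0.005, 0.008], [0.005, 1.0, -0.004], [-0.008, -0.004, -1.0]]
shift [-0.0002, -0.0761, 0.0245] turn [0.21, 0.55, 89.73] |t| 0.08 |w| 89.7
shift [0.0011, -0.0755, 0.1845] turn [0.21, 0.55, 89.73] |t| 0.199 |w| 89.7
```

Request:
{"name": "play_rows", "arguments": {"series": [0, -0.001, -0.015, 0.003, 0, 0, 7, 0, -0.002, -0.03, 0.006, 0, 0, 14, 0, -0.003, -0.045, 0.01, 0, 0, 21, 0, -0.004, -0.06, 0.014, 0, 0, 28, 0, -0.005, -0.076, 0.018, 0, 0, 35, 0, -0.005, -0.076, 0.024, 0, 0, 42, 0, -0.005, -0.076, 0.024, 0, 0, 49, 0, -0.005, -0.076, 0.024, 0, 0, 56, 0, -0.005, -0.076, 0.024, 0.2, 0.4, 63, 0, -0.005, -0.076, 0.024, 0.2, 0.5, 70]}}

```text
time: 34.38
position: [0.4154, 0.0988, 0.1968]
tool_rot: [-1.813, -2.552, 0.008]
ft_force: [0.1, 0.7, -1.8]
grip_width: 0.246
```

Run:
```python
from h import *
s=show();rel([.415,.10,.1],down(90));rel([.415,.10,.03],down(90))
```

```text
{'time': 34.3833, 'position': [0.4154, 0.0988, 0.1968], 'tool_rot': [-1.8129, -2.5518, 0.0083], 'joint_positions': [0.4955, -0.1405, -0.715, 1.9714, -0.1007, 1.2895, 0.1499], 'ft_force': [0.1161, 0.6808, -1.8271], 'grip_width': 0.2461}
[[-0.329, 0.944, -0.012], [0.944, 0.329, 0.002], [0.006, -0.011, -1.0]]
shift [0.0006, 0.001, 0.0968] turn [-0.68, -0.25, 19.22] |t| 0.097 |w| 19.2
shift [0.0002, 0.0018, 0.1668] turn [-0.68, -0.25, 19.22] |t| 0.167 |w| 19.2
```

Request:
{"name": "play_rows", "arguments": {"series": [0, 0, 0, 0.015, 0, 0, 6, 0, 0, 0, 0.04, 0, 0, 12, 0, 0, 0.001, 0.07, -0.3, 0, 19, 0, 0, 0.001, 0.1, -0.7, -0.2, 19, 0, 0, 0.001, 0.125, -0.7, -0.2, 19, 0, 0, 0.001, 0.145, -0.7, -0.2, 19, 0, 0, 0.001, 0.16, -0.7, -0.2, 19, 0, 0, 0.001, 0.167, -0.7, -0.2, 19, 0, 0, 0.001, 0.167, -0.7, -0.2, 19]}}

```text
time: 35.13
position: [0.4137, 0.0994, 0.0286]
tool_rot: [-2.209, -2.232, 0.0]
ft_force: [-0.7, -0.3, -1.2]
grip_width: 0.245
```

Run:
```python
from h import *
s=show();rel([.415,.10,.022],down(90))
d=get_image("top");crop(d,240,150,400,290,4,"J_t.png")
```

```text
{'time': 35.1333, 'position': [0.4137, 0.0994, 0.0286], 'tool_rot': [-2.2092, -2.2315, 0.0005], 'joint_positions': [0.484, 0.1005, -0.7979, 2.1683, 0.0899, 0.9059, -0.3569], 'ft_force': [-0.6827, -0.2509, -1.206], 'grip_width': 0.2452}
[[-0.01, 1.0, -0.001], [1.0, 0.01, 0.001], [0.001, -0.001, -1.0]]
shift [0.0006, 0.0013, 0.0066] turn [-0.07, -0.05, 0.58] |t| 0.007 |w| 0.6
```

View pics/J_t.png

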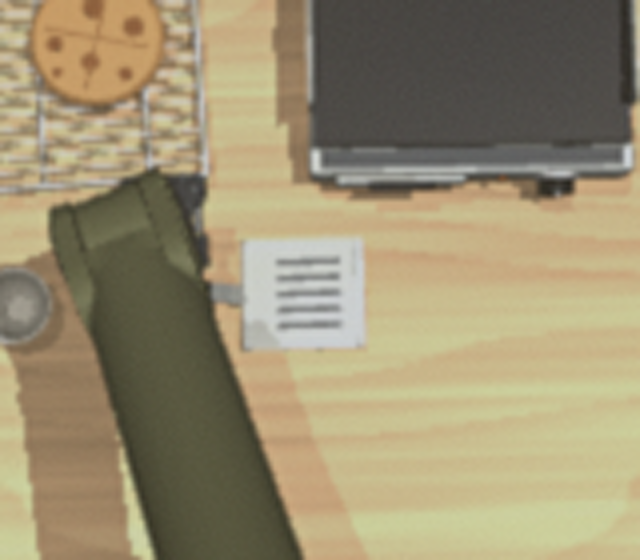

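Request:
{"name": "play_rows", "arguments": {"series": [0, 0, 0, 0.002, 0, 0, 0, 0, 0, 0, 0.004, 0, 0, 0, 0, 0, 0, 0.0055, 0, 0, 0, 0, 0, 0, 0.0055, 0, 0, 0]}}

```text
time: 35.52
position: [0.4157, 0.0993, 0.0252]
tool_rot: [2.207, 2.23, 0.005]
ft_force: [0.3, 0.2, -2.8]
grip_width: 0.243
```

Request:
{"name": "play_rows", "arguments": {"series": [0, 0, 0, 0.0015, 0, 0, 0, 0, 0, 0, 0.0015, 0, 0, 0]}}

```text
time: 35.68
position: [0.4155, 0.0993, 0.0235]
tool_rot: [2.207, 2.23, 0.005]
ft_force: [-0.8, -0.1, -1.0]
grip_width: 0.248
```

Request:
{"name": "play_rows", "arguments": {"series": [0, 0, 0, 0.0015, 0, 0, 0, 0, 0, 0, 0.0015, 0, 0, 0]}}

```text
time: 35.85
position: [0.4155, 0.0994, 0.0218]
tool_rot: [2.207, 2.23, 0.005]
ft_force: [-0.7, -0.2, -1.2]
grip_width: 0.245
```

Request:
{"name": "play_rows", "arguments": {"series": [0, 0, 0, 0.001, 0, 0, 0, 0, 0, 0, 0.001, 0, 0, 0]}}

```text
time: 36.02
position: [0.4157, 0.0995, 0.0211]
tool_rot: [2.207, 2.23, 0.005]
ft_force: [0.4, 0.1, 1.7]
grip_width: 0.241
```

Contact. Open the fingers, check, and go up.

Request:
{"name": "play_rows", "arguments": {"series": [30, 0, 0, 0, 0, 0, 0, 45, 0, 0, 0, 0, 0, 0, 60, 0, 0, 0, 0, 0, 0, 60, 0, 0, 0, 0, 0, 0, 60, 0, 0, 0, 0, 0, 0]}}

```text
time: 36.43
position: [0.4154, 0.0994, 0.0209]
tool_rot: [2.207, 2.23, 0.005]
ft_force: [-0.0, -0.2, -0.0]
grip_width: 0.518
```

Request:
{"name": "play_rows", "arguments": {"series": [60, 0, 0, -0.008, 0, 0, 0, 60, 0, 0, -0.025, 0, 0, 0, 60, 0, 0, -0.045, 0, 0, 0, 60, 0, 0, -0.075, 0, 0, 0, 60, 0, 0, -0.11, 0, 0, 0, 60, 0, 0, -0.145, 0, 0, 0, 60, 0, 0, -0.18, 0, 0, 0, 60, 0, -0.02, -0.2, 0, 0, 0, 60, 0.02, -0.02, -0.21, 0, 0, 0, 60, 0.04, -0.02, -0.21, 0, 0, 0]}}

```text
time: 37.27
position: [0.3952, 0.1396, 0.2343]
tool_rot: [2.206, 2.224, 0.011]
ft_force: [0.6, 0.7, 0.4]
grip_width: 0.599
```

Run:
```python
from h import *
s=show()
d=get_image("top");cv2.imwrite("pics/K_t.png",d["frame"][:,:,::-1])
d=get_image("scene");crop(d,200,120,400,280,4,"K_s.png")
```

```text
{'time': 37.2667, 'position': [0.3952, 0.1396, 0.2343], 'tool_rot': [2.2061, 2.2236, 0.0109], 'joint_positions': [0.5148, -0.2336, -0.7852, 1.9432, -0.1637, 1.3572, -0.2154], 'ft_force': [0.5579, 0.7107, 0.4087], 'grip_width': 0.5988}
[[-0.008, 1.0, 0.011], [1.0, 0.008, -0.002], [-0.002, 0.011, -1.0]]
```

View pics/K_t.png

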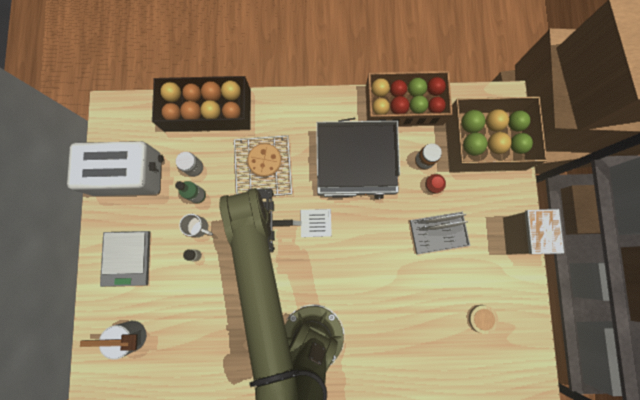

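View pics/K_s.png

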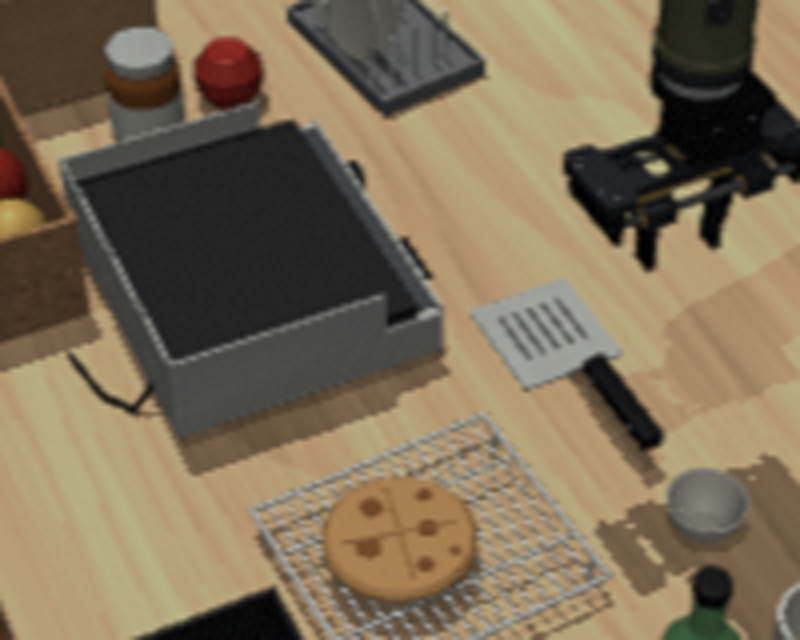

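Request:
{"name": "play_rows", "arguments": {"series": [60, 0, 0, 0, 0, 0, 0, 60, 0, 0, 0, 0, 0, 0, 60, 0, 0, 0, 0, 0, 0]}}

```text
time: 37.62
position: [0.3938, 0.1384, 0.2304]
tool_rot: [2.209, 2.229, 0.003]
ft_force: [-0.1, -0.8, -0.7]
grip_width: 0.599
```

Run:
```python
from h import *
d=get_image("top");h=cv2.cvtColor(d["frame"],cv2.COLOR_RGB2HSV)
m=((h[...,0]<20)&(h[...,1]>100)&(h[...,2]>110)).astype(np.uint8)*255
M=np.zeros_like(m);M[138:182,242:290]=m[138:182,242:290];M=cv2.morphologyEx(M,cv2.MORPH_OPEN,np.ones((5,5)))
c=max(cv2.findContours(M,0,1)[0],key=cv2.contourArea);(u,v),r=cv2.minEnclosingCircle(c);print(u,v,r,onz(d,u,v,.04))
print(close_job())
```

```text
264.17364501953125 159.6256561279297 17.41213607788086 [0.6549677  0.16827859 0.04      ]
the job is handed in; nothing more can be done
None
```

The job is done and handed in at about 37.7 s of the 72 s allowed; no verdict was reported.

**What I did**
- I took the turner from the drainer. I could not lay it fully flat while still holding it, because the gripper's body would have hit the worktop. I let go with the blade tilted about 36° on one edge, then eased it flat as the fingers withdrew. It slid a few centimetres along the worktop while that happened.
- I took it again by the handle with the blade level and slid the blade under the loaf, which was pushed back to the griddle's rear guard. I lifted it on the blade alone.
- Over the rack, the first try at drawing the blade out, tilted 6° nose-down, carried the loaf back with it by about 40 mm. I moved it forward again, tilted to 14°, and the loaf then stayed put while the blade came out.
- I laid the turner flat on the bare worktop, let go and moved the arm clear.

**Last checks**
- **Loaf:** it is same side up, with its centre at about (0.655, 0.168) m against a rack centre of about (0.633, 0.177) m. That leaves about 25 mm or more inside the rack on every side.
- **Turner:** it lies blade-down on the worktop between the rack and the griddle, touching nothing else.
- **Everything else:** the other objects look unmoved in the final pictures. I compared the ramekin's position with the first picture and judged the rest by eye.
- **Forces:** every wrist force reading was below 5 N, and the gripper was clear of everything when I handed in.
- **Close call:** joint 7 came within 0.004 rad of its range limit (-2.686 against -2.69) while I was laying the turner down; I backed it off before continuing.

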